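# Load the furnace heat-survey head

### The job

The swivelling sensor head on the bench is parked, locked, with its openings turned to its shield. Pull its plunger up and twist it so that it stays out, swing the head to the middle (loading) position, openings towards the robot, and twist the plunger back so that it locks there; then push every loose sensor plug on the bench pin-first fully home, each in an opening of its own. When all are in, pull and twist the plunger out again, swing the head with its plugs on to the last position, towards the furnace on the left, twist the plunger back so that the head is locked, and leave the other things on the bench where they are.

Things in the scene. Friction and masses are not known exactly. Their poses are not given: they have to be found in the camera images.
- stand: fixed foot of the swivel stand. Origin: on the turning axis, at bench top. x points to the plunger (away from the robot), 105 mm off; -x is the way the openings look when loading. Shield: upright sheet 97 mm from the axis and its post at 128 mm, 84 mm high, on the robot's right. Plunger collar 28 x 28 mm, its bracket's upright at x = 130 to 146 mm, tops at 62 mm.
- head (a joint): head angle, rad, growing clockwise from above: 0 parked (openings face the shield), 1.309 loading (face the robot), 2.618 last (face left). The disc's rim (radius 114 mm, top at 26 mm) has a notch for the plunger pin at each, 0.017 rad play. Elsewhere a pin let go rests on the rim and drops when a notch comes. Stiff by 0.12 N m, stays where left; turns only with the plunger out.
- head_grip (a point): middle of the black grip bar on top of the head, on the turning axis, 96 mm above the bench. Bar 44 mm long (this point's x), 12 mm thick (y), 28 mm high; 8 mm free under it, then the head's top, 74 mm above the bench. x points from the openings to the back of the head.
- opening0 (a point): middle of the mouth of a square opening, 7.8 mm wide, 31 mm deep, 2 mm chamfer, in the head's white front panel (134 mm wide, top at 74 mm): 54 mm above the bench, 55 mm from the turning axis; right-hand one when facing the panel, 46 mm between neighbours. A sill 20 mm deep, top at 43 mm, runs below the openings. x points into the opening, level.
- opening1 (a point): middle of the mouth of a square opening, 7.8 mm wide, 31 mm deep, 2 mm chamfer, in the head's white front panel (134 mm wide, top at 74 mm): 54 mm above the bench, 55 mm from the turning axis; middle one, 46 mm between neighbours. A sill 20 mm deep, top at 43 mm, runs below the openings. x points into the opening, level.
- opening2 (a point): middle of the mouth of a square opening, 7.8 mm wide, 31 mm deep, 2 mm chamfer, in the head's white front panel (134 mm wide, top at 74 mm): 54 mm above the bench, 55 mm from the turning axis; left-hand one when facing the panel, 46 mm between neighbours. A sill 20 mm deep, top at 43 mm, runs below the openings. x points into the opening, level.
- plunger (a joint): how far the locking plunger is pulled up, m: 0 home (pin in a notch, head locked), 0.010 pin resting on the rim, 0.013 twisted and resting on its collar (held out), 0.019 at most. Spring and weight pull it down with 5 to 9 N. Lift it more than 0.013 before twisting.
- tee (a joint): twist of the plunger's tee, rad, growing clockwise from above: 0 when its cross-lug is in line with the collar's slot (it can drop home), 1.45 at most. Let go at 0.8 to 1.45 it stays held out on the collar (1.2 to 1.35 is best); back within 0.1 of 0 the spring pulls it down. It does not turn while down.
- tee_grip (a point): middle of the plunger's steel tee bar, on the plunger's vertical axis, 90 mm above the bench when home; rises and turns with the tee. Bar 42 mm long (this point's x), 12 mm thick (y), 24 mm high; underside 16 mm over the collar.
- plug0: loose sensor plug lying on the bench: white ceramic body 18 x 18 x 46 mm, brass pin 6 mm thick and 30 mm long in front, steel cap 12 x 13 mm at the rear; 45 g. Origin: on its long axis where pin meets body (shoulder); x along the pin, body from x = 0 to -46 mm. May lie on any side. Fully home, the shoulder touches the panel and it stays. One may be absent (None).
- plug1: loose sensor plug lying on the bench: white ceramic body 18 x 18 x 46 mm, brass pin 6 mm thick and 30 mm long in front, steel cap 12 x 13 mm at the rear; 45 g. Origin: on its long axis where pin meets body (shoulder); x along the pin, body from x = 0 to -46 mm. May lie on any side. Fully home, the shoulder touches the panel and it stays. One may be absent (None).
- plug2: loose sensor plug lying on the bench: white ceramic body 18 x 18 x 46 mm, brass pin 6 mm thick and 30 mm long in front, steel cap 12 x 13 mm at the rear; 45 g. Origin: on its long axis where pin meets body (shoulder); x along the pin, body from x = 0 to -46 mm. May lie on any side. Fully home, the shoulder touches the panel and it stays. One may be absent (None).
- crucible_a: a small white porcelain crucible, 48 mm across, 42 mm high, near the far right; not part of the job. Origin: middle of its underside.
- crucible_b: a small white porcelain crucible, 48 mm across, 42 mm high, on the left; not part of the job. Origin: middle of its underside.
- jar: a glass jar with a steel lid, 68 mm across, 85 mm high, on the left; not part of the job. Origin: middle of its underside.
- beaker: a glass beaker, 72 mm across, 90 mm high, far left; not part of the job. Origin: middle of its underside.
- spatula: a 200 mm spatula lying at the far side; not part of the job. Origin: under it, near its middle.
- brush: a 200 mm brush lying near the robot on the right; not part of the job. Origin: under it, near its middle.
- firebrick: a white firebrick slab 80 x 80 x 30 mm, far right; not part of the job. Origin: middle of its underside.
There are look-alikes about, which are no part of the job. Leave any pink or red look-alike of the plug1 alone.

How it is judged:
By the outcome, as a careful person would: the job done as asked, in the order asked, and still so for the second after the job is handed in, with the robot touching nothing.
Of plug0, plug1, plug2 only 2 to 3 are there at a start; the rules pass over those that are not, and their reading is None.
At some moment in a run one of plug0, plug1, plug2 may be knocked a few centimetres aside while the robot is not near it.
Once in a run the grip may slacken for a moment while it holds something.
It also fails if it takes over 210 s, if anything falls off the work surface, if the arm or the gripper's body presses on something with over 40 N, if the wrist force passes 120 N, or if a joint passes its speed limit or range.

### The arm

A 6-joint arm with a two-finger parallel gripper is mounted at the origin on the work surface. World frame = base frame: x ahead of the robot, y to its left, z up, the work surface at z = 0. Lengths are in mm, angles in rad, forces in N, time in s.
With the tool pointing down it reaches from about 350 to 775 mm from the base axis. Payload 7.3 kg.
Tool frame: the origin (TCP) lies on the centre line of the jaws, within the pads' length; the fingertips stand bot.tip_reach ahead of it and the grasp point (between the pads) lies 6 mm ahead of it (bot.tip_reach is the distance from the TCP to the fingertips, in mm); z points along the fingers, y is the direction in which the jaws open and shut (so a half turn about z gives the same grasp; the last joint's range is limited). The gripper opens to 92 mm and grips with 3 to 60 N. Pads are 19 mm wide; open, the fingers measure 130 mm over their backs; the gripper's body (75 mm by 190 mm) begins 47 mm behind the grasp point.
Start: joints at [-1.265, 0.342, 1.524, -0, 1.275, -0.146], TCP at [229.232, -472.333, 220.641] pointing down, gripper open.
Joint ranges: [-2.53, 2.53], [-0.77, 2.02], [0.04, 2.7], [-1, 4.14], [0.28, 2.66], [-3.11, 3.11]. Speed limits (rad/s): [2.57, 2.57, 3.14, 3.14, 3.14, 3.14].

### API

Orientations are given as [roll, pitch, yaw] about the fixed x, y, z axes, in that order (R = Rz(yaw) Ry(pitch) Rx(roll)).
In Python, from plant import bot gives the robot as it stands.
- The arm moves only by the tool step_arm, never from a script. Its argument "deltas" is a list of rows, each a list of 6 numbers: the shift along the tool's x, y, z in mm, then the turn, a rotation vector about the tool's x, y, z in rad. A call has 1 to 5 rows; each row is the pose to reach, as a shift and turn from the pose commanded when the call began, along the tool's axes at that moment; what a row does not reach only later rows make up. A row lasts 1/12 s, in which the tool goes at most 41.7 mm and 7.16 degrees, less where a joint would pass 70% of its speed; a pose out of reach is approached as far as the arm can. A call with a gripper value outside its range is refused whole. "fingers" is the finger opening in mm, from 0 to 91.8, set as the call begins (left out, the last holds). The fingers move at their own pace and stop on an object; the grip force is fixed at half the most. Time passes only in rows, so rows that repeat a pose let the fingers close. It gives the time, the measured TCP pose, the force and the opening at its end, in the units of the state.
- bot.get_obs(): the state, without advancing time (a new reading comes with each control period).
- bot.capture(name): name is "side" or "top"; returns a dict with "color" (420x560x3 uint8, red, green, blue), "fx", "fy", "cx", "cy" (pixels), "k1" (the pictures are not rectified: a ray, as slopes to the right and down, at radius r is drawn at 1 + k1 r^2 times it, then the intrinsics apply), "R" (3x3) and "t" (3): a world point X has camera coordinates R X + t. Camera axes: x right, y down, z forward; pixel columns grow to the right and rows downward; lengths in mm; the calibration is good to about 2 mm. A picture is of the moment at which its call begins. There is no depth.
- bot.close_job(): hands the job in, once; it reports no verdict.
Trained networks look in a picture, given as the dict that the camera call returned (one of the last four; its "shot" number tells which), for a name from the list of things; names that differ only in an ending like _2 or _b are one class to them, and where a whole thing is asked for, a point or a joint stands for the part that bears it (a point fixed in the world has none). Each returns a list of dicts, best first, with "p" (0 to 1); they miss things now and then, are a little off and sometimes report something else, mostly with a low value. They report only what shows in the picture. A call takes as long as a camera call. They do not tell look-alikes from the thing itself.
- bot.boxes_of(query, picture): "rect" ([centre column, centre row, width, height] in pixels, round what is visible of it).
The state is a dict: "time": time; "joint_positions": joint angles; "dq": joint speeds; "tau": joint torques, N m; "tool_pos": TCP position; "tcp_rot": TCP orientation; "contact_force": force on the tool from outside, world axes, zero at the start; "moment": the same for the moment, N m; "grip_width": finger opening in mm.
Only numpy, scipy, OpenCV 4.12 (cv2) and the standard library are available. Lean on these libraries where they do the work, as an engineer would, in place of code of your own. Each camera call takes 0.05 s, during which the arm holds its last target. There are 200 camera calls.

## Working session

There is one attempt and no reset: what is moved stays moved. The work goes in short steps, Python scripts to look and compute and a tool call to move; the robot and the scene stay as the last step left them, time stands still between calls to the robot, and variables do not carry over. Pictures are saved under pics/ and viewed, about 12 in all and at most 16, crops included, and the job is handed in when it is done.

Besides the shell and the picture viewer there is one more tool, called after ">>>" as a command line: name --pt "numbers of a row" for each row, then --argument value for the rest. step_arm: Moves the arm, as the interface text tells. Its arguments: {"type":"object","properties":{"deltas":{"type":"array"},"fingers":{"type":"number"}},"required":["deltas"]}

```bash
ls; mkdir -p pics; cat > h.py <<'E'
import numpy as np, cv2
from scipy.spatial.transform import Rotation as Ro
from plant import bot
def save(p,n,crop=None,s=1):
    im=p["color"][:,:,::-1]
    if crop: im=im[crop[1]:crop[3],crop[0]:crop[2]]
    cv2.imwrite("pics/"+n,cv2.resize(im,None,fx=s,fy=s,interpolation=cv2.INTER_CUBIC))
def ray(p,u,v):
    k=np.array([[p["fx"],0,p["cx"]],[0,p["fy"],p["cy"]],[0,0,1.]])
    q=cv2.undistortPoints(np.array([[[u,v]]],float),k,np.array([p["k1"],0,0,0.]))[0,0]
    R=np.array(p["R"]);t=np.array(p["t"])
    return -R.T@t, R.T@np.array([q[0],q[1],1])
def at(p,u,v,z):
    o,d=ray(p,u,v); return o+d*(z-o[2])/d[2]
def proj(p,X):
    c=np.array(p["R"])@np.array(X,float)+np.array(p["t"]); a=c[:2]/c[2]; a=a*(1+p["k1"]*(a@a))
    return np.array([p["fx"]*a[0]+p["cx"],p["fy"]*a[1]+p["cy"]])
E
cat > a.py <<'E'
from h import *
for n in ("top","side"):
    p=bot.capture(n); save(p,n+"0.png",None,1.4)
    print(n,-np.array(p["R"]).T@p["t"],p["fx"])
    for q in ("plug0","stand","head","head_grip","tee_grip","opening0"):
        print(q,[(np.round(b["rect"]).tolist(),round(b["p"],2)) for b in bot.boxes_of(q,p)][:7])
print(bot.get_obs(),bot.tip_reach)
E
python3 a.py
```

```text
pics
top [ 177.14576961  -16.5520268  1621.16352735] 535.3224627709533
plug0 [([413.0, 263.0, 10.0, 22.0], 0.68), ([356.0, 210.0, 4.0, 23.0], 0.67), ([378.0, 265.0, 9.0, 18.0], 0.6), ([325.0, 252.0, 8.0, 25.0], 0.5), ([321.0, 207.0, 20.0, 10.0], 0.45)]
stand [([253.0, 207.0, 86.0, 82.0], 0.57)]
head [([250.0, 214.0, 74.0, 70.0], 0.97)]
head_grip [([250.0, 214.0, 72.0, 72.0], 0.97)]
tee_grip [([243.0, 175.0, 11.0, 13.0], 0.54)]
opening0 [([250.0, 214.0, 77.0, 69.0], 0.64)]
side [  355.61344582 -1254.34517102   832.37952272] 539.9204230421113
plug0 [([256.0, 316.0, 38.0, 10.0], 0.79), ([206.0, 278.0, 34.0, 12.0], 0.76), ([283.0, 214.0, 77.0, 57.0], 0.72), ([265.0, 346.0, 41.0, 15.0], 0.7), ([306.0, 266.0, 4.0, 16.0], 0.67), ([314.0, 292.0, 33.0, 10.0], 0.62), ([255.0, 272.0, 31.0, 12.0], 0.61)]
stand [([290.0, 220.0, 93.0, 62.0], 0.59)]
head [([283.0, 216.0, 79.0, 49.0], 0.65)]
head_grip [([316.0, 201.0, 14.0, 22.0], 0.34)]
tee_grip [([316.0, 195.0, 14.0, 10.0], 0.7)]
opening0 [([285.0, 216.0, 78.0, 53.0], 0.93)]
{'time': 0.7, 'joint_positions': array([-1.26502892e+00,  3.41971964e-01,  1.52409073e+00,  6.12093705e-06,
        1.27541789e+00, -1.46025750e-01]), 'dq': array([ 0.00082967,  0.0011845 ,  0.00056652, -0.00143064, -0.00061397,
       -0.00129892]), 'tau': array([ 4.98792160e-04, -4.31017578e+01, -2.44444549e+01,  7.18999864e-02,
        4.83185216e-02, -1.28133962e-06]), 'tool_pos': array([ 229.21944168, -472.33766435,  220.65830999]), 'tcp_rot': array([3.14148093e+00, 1.05122832e-05, 4.51791373e-01]), 'contact_force': array([ 0.18217772,  0.43926035, -0.50748911]), 'moment': array([ 0.01225986,  0.00131072, -0.12979827]), 'grip_width': 92.00932478247408} 25.0
```

View pics/top0.png

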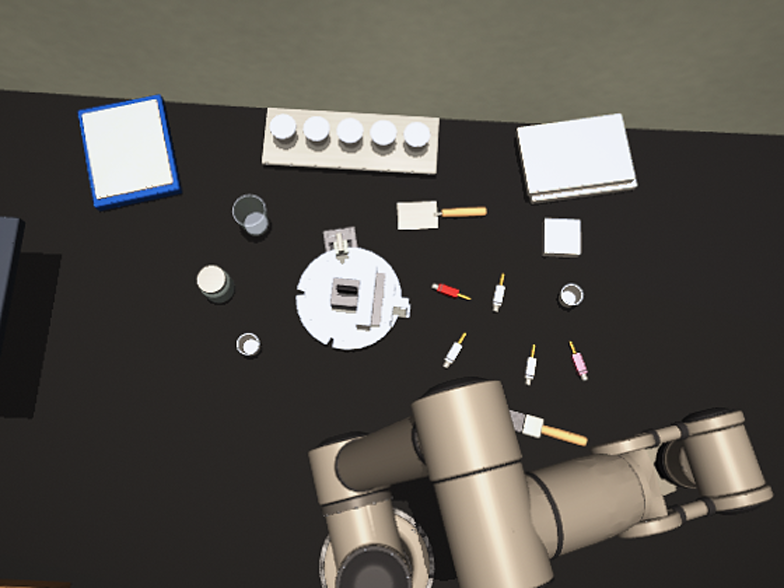

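View pics/side0.png

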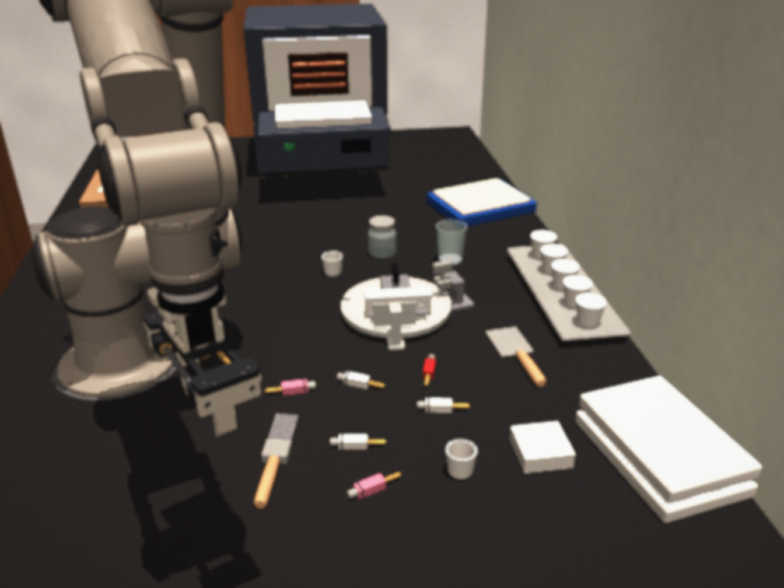

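The three white plugs, in top-picture pixels, are at about (325,250), (356,209) and (379,261). The look-alikes are red at (322,207) and pink at (413,257); the side view also shows a second pink one, near the gripper. Only the white ones fit the description. I'll confirm this in an enlarged crop.

```bash
cat > b.py <<'E'
from h import *
p=bot.capture("top"); save(p,"top1.png",(200,150,430,290),3.4)
q=bot.capture("side"); save(q,"side1.png",(220,170,400,340),3.4)
im=p["color"].astype(int); 
g=im.min(2)
# white-body blobs / disc
m=((g>130)).astype(np.uint8)
n,l,s,c=cv2.connectedComponentsWithStats(m)
for i in range(1,n):
    if s[i,4]>25 and 190<c[i][0]<430 and 150<c[i][1]<290: print(i,s[i].tolist(),c[i].round(1),at(p,*c[i],9).round(1))
E
python3 b.py
```

```text
10 [283, 144, 33, 20, 552] [297.8 153.5] [752.2 -40.5   9. ]
12 [316, 149, 31, 4, 110] [332.  150.6] [ 768.7 -148.1    9. ]
14 [389, 156, 26, 26, 652] [401.5 168.3] [ 723.1 -368.3    9. ]
15 [211, 162, 82, 88, 4420] [249.3 209.9] [559.   99.6   9. ]
18 [401, 203, 16, 15, 129] [407.4 210.9] [ 586.3 -387.9    9. ]
19 [352, 204, 9, 18, 100] [355.7 211.4] [ 574.8 -229.1    9. ]
21 [317, 245, 13, 17, 103] [323.  252.4] [ 440.5 -133.8    9. ]
23 [409, 252, 10, 20, 89] [413.8 260.3] [ 434.  -407.7    9. ]
24 [375, 255, 8, 20, 102] [378.5 263.6] [ 417.1 -302.3    9. ]
```

View pics/top1.png

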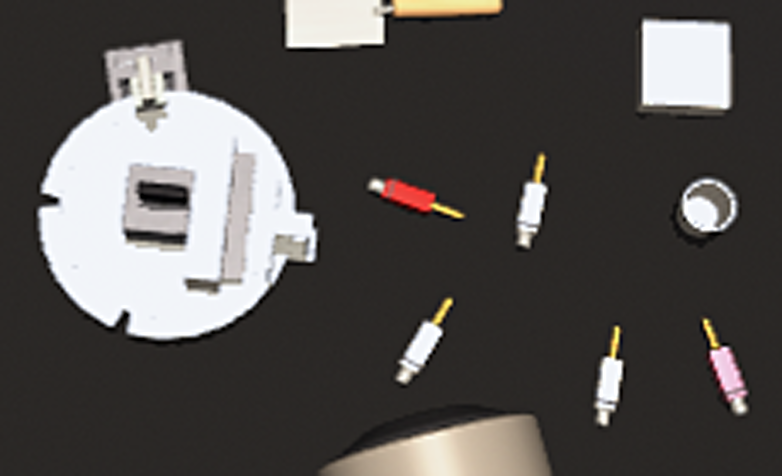

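View pics/side1.png

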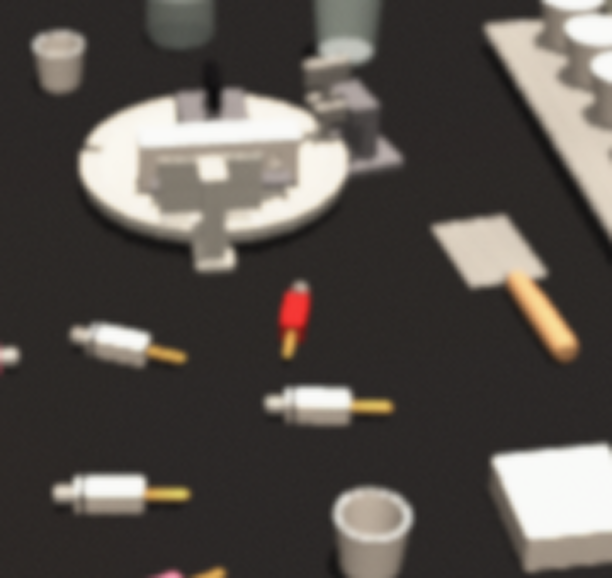

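```bash
cat > c.py <<'E'
from h import *
from scipy.optimize import least_squares
p=bot.capture("top"); im=p["color"]; g=cv2.GaussianBlur(im,(0,0),.6).min(2).astype(float)
# disc rim: radial scan from approx centre for 50% edge
c0=np.array([247.5,213.]); P=[]
for a in np.arange(0,2*np.pi,.04):
    r=np.arange(28,46,.1); x=c0[0]+r*np.cos(a); y=c0[1]+r*np.sin(a)
    v=cv2.remap(g.astype(np.float32),x.astype(np.float32)[None],y.astype(np.float32)[None],1)[0]
    i=np.where(v>120)[0]
    if len(i): P.append(at(p,x[i[-1]],y[i[-1]],26)[:2])
P=np.array(P)
f=least_squares(lambda s:np.hypot(*(P-s).T)-114,[560,100],loss="soft_l1",f_scale=1.)
c=f.x; d=np.hypot(*(P-c).T)-114; print("axis",c,"resid med",np.median(d),np.sort(d).round(1)[::8])
g0=g
for nm,u,v in (("n75",48,200),("n150",122,325)):
    # darkest centroid of notch
    w=at(p,200+u/3.4,150+v/3.4,26)[:2]-c; print(nm,np.hypot(*w),np.degrees(np.arctan2(w[1],w[0])))
# polar brightness just within rim r=111 to find notches
A=np.radians(np.arange(0,360,.25)); B=[]
for r in (109,111): 
    X=np.array([proj(p,[c[0]+r*np.cos(a),c[1]+r*np.sin(a),26]) for a in A]).astype(np.float32)
    B.append(cv2.remap(g.astype(np.float32),X[None,:,0],X[None,:,1],1)[0])
B=np.mean(B,0); k=B<180
for lo in np.unique((np.degrees(A[k])//12)): 
    s=k&(np.degrees(A)//12==lo); print("dark",(np.degrees(A[s]).min(),np.degrees(A[s]).max()),np.average(np.degrees(A[s]),weights=200-B[s]))
for z in (62,102): print("tee",z,at(p,200+146/3.4,150+70/3.4,z))
# plugs: PCA on mask bright incl. pin
for nm,(u,v) in {"A":(356,209),"B":(324.5,250.5),"C":(379,261)}.items():
    x0,y0=int(u)-16,int(v)-18; s=im[y0:y0+36,x0:x0+32].astype(float); mx=cv2.GaussianBlur(s,(0,0),.4).max(2)
    m=(mx>85).astype(np.uint8); n,l,st,_=cv2.connectedComponentsWithStats(m); i=1+np.argmax(st[1:,4]); ys,xs=np.where(l==i)
    q=np.array([at(p,x+x0,y+y0,9)[:2] for x,y in zip(xs,ys)]); m0=q.mean(0); e=np.linalg.svd(q-m0)[2][0]; e*=np.sign(e[0])
    t=(q-m0)@e; tip=m0+e*t.max(); tail=m0+e*t.min()
    print(nm,m0.round(1),"yaw",np.degrees(np.arctan2(e[1],e[0])).round(1),"len",np.ptp(t).round(1),"tip",tip.round(1),"tail",tail.round(1),"mid",(tip/2+tail/2).round(1))
E
python3 c.py
```

```text
axis [549.04357621  99.08972325] resid med 1.7099854373265657 [-15.7   0.4   0.6   0.8   0.9   1.1   1.2   1.4   1.5   1.7   1.7   1.8
   1.8   1.9   2.    2.2   2.4  16.1  23.5  30.3]
n75 106.98755175716248 88.55469423028713
n150 111.33546234691666 163.6861601376773
dark (np.float64(84.5), np.float64(91.5)) 87.98312006861845
dark (np.float64(159.0), np.float64(166.0)) 162.5117299416433
dark (np.float64(253.75), np.float64(261.5)) 257.6311792451507
tee 62 [668.17057618 124.27462979  62.        ]
tee 102 [655.57344193 120.66175265 102.        ]
A [ 579.8 -229.7] yaw -9.8 len 87.9 tip [ 627.9 -238. ] tail [ 541.2 -223.1] mid [ 584.6 -230.5]
B [ 445.8 -136.3] yaw -27.5 len 89.1 tip [ 489.8 -159.3] tail [ 410.8 -118.1] mid [ 450.3 -138.7]
C [ 423.3 -302.4] yaw -7.3 len 87.1 tip [ 471.4 -308.6] tail [ 385.  -297.6] mid [ 428.2 -303.1]
```

>>> step_arm --pt "160 -87.6 5 0 0 0" --pt "160 -87.6 5 0 0 0" --pt "160 -87.6 5 0 0 0" --pt "160 -87.6 5 0 0 0" --pt "160 -87.6 5 0 0 0"

```text
time: 1.27
tool_pos: [336.7, -319.7, 215.6]
tcp_rot: [-3.14, -0.001, 0.454]
contact_force: [0.5, -0.4, 0.1]
grip_width: 91.9
```

>>> step_arm --pt "160 -87.6 5 0 0 0" --pt "160 -87.6 5 0 0 0" --pt "160 -87.6 5 0 0 0" --pt "160 -87.6 5 0 0 0" --pt "160 -87.6 5 0 0 0"

```text
time: 1.68
tool_pos: [442.6, -171.1, 210.7]
tcp_rot: [-3.141, -0.001, 0.455]
contact_force: [0.6, 0.2, -0.1]
grip_width: 92.0
```

>>> step_arm --pt "160 -87.6 5 0 0 0" --pt "160 -87.6 5 0 0 0" --pt "160 -87.6 5 0 0 0" --pt "160 -87.6 5 0 0 0" --pt "160 -87.6 5 0 0 0" --fingers 50

```text
time: 2.1
tool_pos: [548.4, -22.1, 205.4]
tcp_rot: [-3.141, -0.002, 0.455]
contact_force: [-0.6, -1.3, 0.2]
grip_width: 62.6
```

>>> step_arm --pt "160 -87.6 5 0 0 0.23" --pt "160 -87.6 5 0 0 0.23" --pt "160 -87.6 5 0 0 0.23" --pt "160 -87.6 5 0 0 0.23" --pt "160 -87.6 5 0 0 0.23"

```text
time: 2.52
tool_pos: [653.6, 126.9, 199.8]
tcp_rot: [-3.14, -0.001, 0.225]
contact_force: [-0.3, 0.9, -0.2]
grip_width: 50.0
```

```bash
cat > go.py <<'E'
import sys
from h import *
# usage: go.py x y z yaw -> tool-frame delta
o=bot.get_obs(); R=Ro.from_euler("xyz",o["tcp_rot"]); p=o["tool_pos"]
print("t",round(o["time"],1),"pos",p.round(1),"rpy",o["tcp_rot"].round(4),"F",o["contact_force"].round(1),"w",round(o["grip_width"],1),"q6",o["joint_positions"][5].round(2))
if len(sys.argv)>4:
    x,y,z,w=map(float,sys.argv[1:5]); T=Ro.from_euler("xyz",[np.pi,0,w])
    print("d",(R.inv().apply(np.array([x,y,z])-p)).round(1),(R.inv()*T).as_rotvec().round(4))
E
python3 go.py 651.5 122.2 99 .2217
cat > d.py <<'E'
from h import *
a=bot.capture("top"); b=bot.capture("side")
def cr(p,c,w):
    im=p["color"][:,:,::-1]; u,v=map(int,c); return cv2.resize(im[v-w:v+w,u-w:u+w],(400,400),interpolation=cv2.INTER_CUBIC)
X=[651.5,122.2,90]
cv2.imwrite("pics/d.png",np.hstack([cr(a,proj(a,X),25),cr(b,proj(b,X),25)])); print(proj(a,X),proj(b,X))
E
python3 d.py
```

```text
t 2.5 pos [653.6 126.9 199.8] rpy [-3.1404e+00 -9.0000e-04  2.2480e-01] F [-0.3  0.9 -0.2] w 50.0 q6 1.42
d [ -3.2   4.2 100.8] [-0.0012 -0.0009  0.0031]
[242.58694971 173.08605333] [315.87932798 190.2966795 ]
```

View pics/d.png

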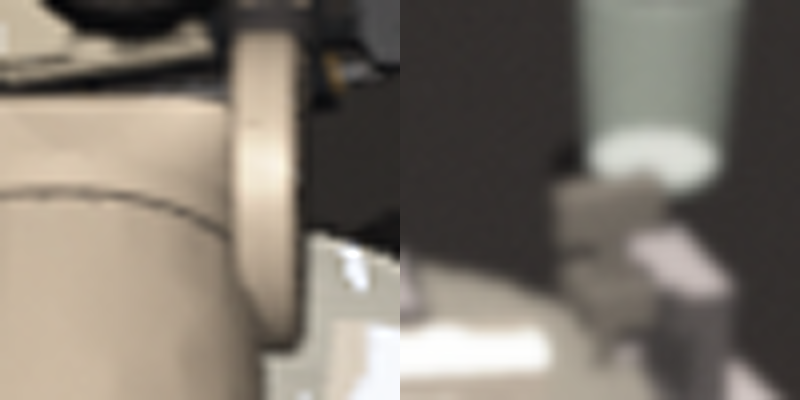

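>>> step_arm --pt "-3.2 4.2 30 0 0 0.003" --pt "-3.2 4.2 60 0 0 0.003" --pt "-3.2 4.2 85 0 0 0.003" --pt "-3.2 4.2 100 0 0 0.003" --pt "-3.2 4.2 100 0 0 0.003" --fingers 40

```text
time: 3.03
tool_pos: [647.0, 116.2, 96.5]
tcp_rot: [-3.141, 0.008, 0.218]
contact_force: [0.6, 1.1, 0.0]
grip_width: 39.9
```

>>> step_arm --pt "0 0 0 0 0 0" --pt "0 0 0 0 0 0" --pt "0 0 0 0 0 0" --fingers 20

```text
time: 3.28
tool_pos: [650.8, 117.3, 102.6]
tcp_rot: [3.141, -0.003, 0.218]
contact_force: [-0.1, 0.3, -0.3]
grip_width: 24.5
```

>>> step_arm --pt "0 0 0 0 0 0" --pt "0 0 0 0 0 0" --pt "0 0 0 0 0 0" --pt "0 0 0 0 0 0" --fingers 8

```text
time: 3.62
tool_pos: [650.0, 117.6, 101.0]
tcp_rot: [3.141, -0.001, 0.219]
contact_force: [1.4, 0.4, 0.9]
grip_width: 8.3
```

```bash
python3 go.py; python3 -c "
from h import *
print(bot.get_obs()['moment'])"
```

```text
t 3.6 pos [650.  117.6 101. ] rpy [ 3.1414e+00 -5.0000e-04  2.1890e-01] F [1.4 0.4 0.9] w 8.3 q6 1.41
[ 0.00664564 -0.00685463  0.01206019]
```

```bash
sed -i 's/X=\[651.*/X=[650,117,110]/;s/,25)/,40)/g;s/d.png/e.png/' d.py; python3 d.py
```

```text
[243.85531873 171.63559463] [315.90878542 185.08249132]
```

View pics/e.png

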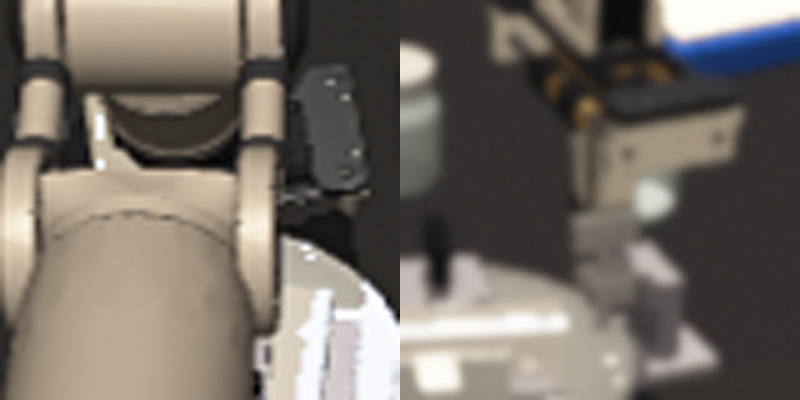

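```bash
cat > f.py <<'E'
from h import *
b=bot.capture("side"); u0,v0=315,185
def s(X): u,v=proj(b,X); return (np.array([(u-u0+40)*5+400,(v-v0+40)*5])).round()
for X in ([650,113,76],[650,108,76],[650,95,76],[650,95,110],[651,122,102],[630,122,102],[672,122,102],[651,122,78],[650,118,148],[651,122,62]): print(X,s(X))
im=cv2.resize(b["color"][145:225,275:355,::-1],(800,800),interpolation=cv2.INTER_CUBIC)[:600]
cv2.imwrite("pics/f.png",im)
E
python3 f.py
```

```text
[650, 113, 76] [604. 255.]
[650, 108, 76] [606. 259.]
[650, 95, 76] [610. 270.]
[650, 95, 110] [612. 218.]
[651, 122, 102] [604. 209.]
[630, 122, 102] [569. 211.]
[672, 122, 102] [639. 206.]
[651, 122, 78] [603. 245.]
[650, 118, 148] [606. 141.]
[651, 122, 62] [602. 268.]
```

View pics/f.png

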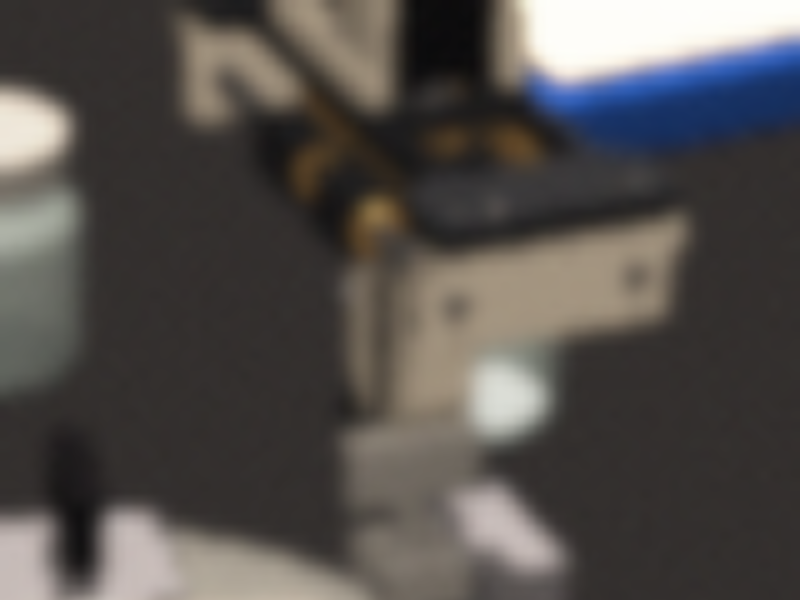

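```bash
cat > g.py <<'E'
from h import *
b=bot.capture("side")
yaw=.4518; ty=np.array([np.sin(yaw),-np.cos(yaw),0]); tx=np.array([np.cos(yaw),np.sin(yaw),0]); c=np.array([229.2,-472.3,195.6])
for s in (46,65,-46,-65):
    for a in (-9.5,9.5): print(s,a,(proj(b,c+ty*s+tx*a)*1.4).round(), "body",(proj(b,c+ty*np.sign(s)*95+tx*a*4+[0,0,66])*1.4).round())
print(bot.boxes_of("tee_grip",b)[:2]); 
p=bot.get_obs(); print(p["tool_pos"],p["joint_positions"])
E
python3 g.py
```

```text
46 -9.5 [220. 454.] body [206. 443.]
46 9.5 [234. 448.] body [268. 419.]
65 -9.5 [226. 463.] body [206. 443.]
65 9.5 [240. 457.] body [268. 419.]
-46 -9.5 [192. 415.] body [151. 363.]
-46 9.5 [206. 409.] body [206. 345.]
-65 -9.5 [187. 407.] body [151. 363.]
-65 9.5 [201. 402.] body [206. 345.]
[{'rect': [316.6, 196.9, 13.0, 10.2], 'p': 0.45}]
[649.83709798 117.52608566 100.5667823 ] [ 6.30224757e-02  6.91786560e-01  1.27096899e+00 -1.15058354e-04
  1.17887493e+00  1.41499145e+00]
```

```bash
python3 -c "
import cv2
im=cv2.imread('pics/side0.png')[280:480,120:320]
cv2.imwrite('pics/g.png',cv2.resize(im,(600,600)))"
```

```text
(no output)
```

View pics/g.png

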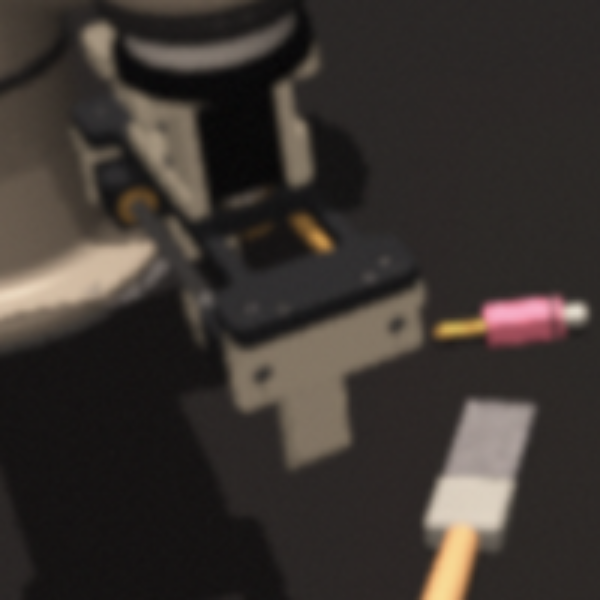

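```bash
cat > g2.py <<'E'
from h import *
a=bot.capture("top"); b=bot.capture("side")
print(proj(a,[0,0,0])*1.4, proj(a,[0,0,200])*1.4)
for z in (142,160,185,200):
    print(z,[(proj(a,[x,y,z]).round(1).tolist(),proj(b,[x,y,z]).round(1).tolist()) for x,y in ((707,33),(634,17))])
for X in ([579.8,-229.7,9],[445.8,-136.3,9],[423.3,-302.4,9]): print((proj(b,X)*1.4).round())
E
python3 g2.py
```

```text
[377.12303334 564.95319379] [375.14202693 578.11376486]
142 [([273.4, 151.4], [342.5, 187.1]), ([277.3, 175.6], [317.7, 191.7])]
160 [([273.3, 149.2], [342.8, 181.3]), ([277.3, 173.8], [317.9, 185.8])]
185 [([273.2, 146.2], [343.3, 173.1]), ([277.2, 171.1], [318.1, 177.5])]
200 [([273.2, 144.3], [343.6, 168.1]), ([277.2, 169.4], [318.3, 172.5])]
[440. 404.]
[358. 379.]
[355. 440.]
```

The fingers are about 33 mm higher than the reported TCP implies. Both views show this: the gripper plate is at z≈200 where I predicted about 165, and the fingertips sit above the tee bar. That explains the empty closure. I'll open, descend slowly while watching the force, and grip again.

>>> step_arm --pt "0 -2 0 0 0 0" --pt "0 -2 0 0 0 0" --pt "0 -2 0 0 0 0" --pt "0 -2 5 0 0 0" --pt "0 -2 10 0 0 0" --fingers 36

```text
time: 4.38
tool_pos: [649.6, 119.5, 90.5]
tcp_rot: [3.141, -0.001, 0.219]
contact_force: [-0.5, 0.9, -0.2]
grip_width: 34.3
```

>>> step_arm --pt "0 0 5 0 0 0" --pt "0 0 10 0 0 0" --pt "0 0 15 0 0 0" --pt "0 0 20 0 0 0" --pt "0 0 22 0 0 0"

```text
time: 4.8
tool_pos: [648.9, 119.4, 67.4]
tcp_rot: [-3.141, 0.001, 0.219]
contact_force: [0.2, -0.2, 0.0]
grip_width: 35.8
```

>>> step_arm --pt "0 0 0 0 0 0" --pt "0 0 0 0 0 0" --pt "0 0 0 0 0 0" --fingers 20

```text
time: 5.05
tool_pos: [649.7, 119.5, 68.9]
tcp_rot: [3.141, -0.001, 0.219]
contact_force: [0.1, -0.4, 0.5]
grip_width: 22.1
```

>>> step_arm --pt "0 0 0 0 0 0" --pt "0 0 0 0 0 0" --pt "0 0 0 0 0 0" --pt "0 0 0 0 0 0" --fingers 10

```text
time: 5.38
tool_pos: [649.5, 119.8, 69.0]
tcp_rot: [-3.141, -0.001, 0.219]
contact_force: [0.0, 1.5, 1.4]
grip_width: 11.9
```

```bash
python3 go.py
```

```text
t 5.4 pos [649.5 119.8  69. ] rpy [-3.1413e+00 -6.0000e-04  2.1890e-01] F [0.  1.5 1.4] w 11.9 q6 1.42
```

>>> step_arm --pt "0 0 0 0 0 0" --pt "0 0 0 0 0 0" --pt "0 0 0 0 0 0" --pt "0 0 0 0 0 0" --fingers 0

```text
time: 5.72
tool_pos: [649.6, 119.8, 69.0]
tcp_rot: [-3.141, -0.001, 0.219]
contact_force: [-1.0, 3.2, 3.3]
grip_width: 11.5
```

>>> step_arm --pt "0 0 -4 0 0 0" --pt "0 0 -8 0 0 0" --pt "0 0 -12 0 0 0" --pt "0 0 -16 0 0 0" --pt "0 0 -16 0 0 0"

```text
time: 6.13
tool_pos: [649.3, 119.7, 84.3]
tcp_rot: [-3.141, 0.0, 0.219]
contact_force: [3.3, 4.3, -8.0]
grip_width: 11.8
```

```bash
python3 go.py; sed -i 's/e.png/e2.png/' d.py; python3 d.py
```

```text
t 6.1 pos [649.3 119.7  84.3] rpy [-3.1412e+00  4.0000e-04  2.1880e-01] F [ 3.3  4.3 -8. ] w 11.8 q6 1.42
[243.85531873 171.63559463] [315.90878542 185.08249132]
```

View pics/e2.png

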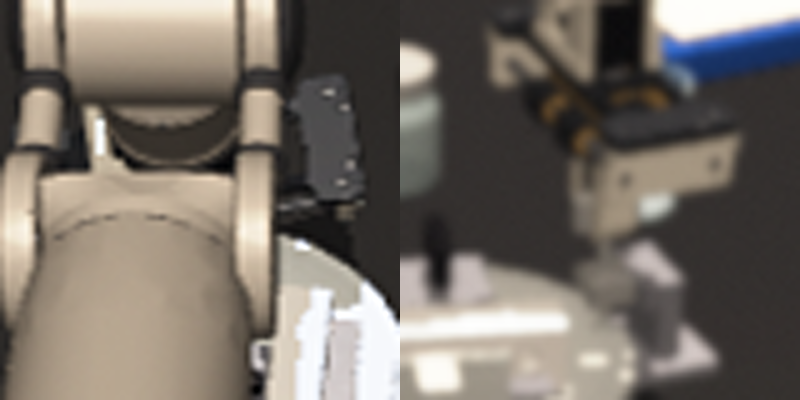

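>>> step_arm --pt "0 0 0 0 0 0.1" --pt "0 0 0 0 0 0.2" --pt "0 0 0 0 0 0.3" --pt "0 0 0 0 0 0.4" --pt "0 0 0 0 0 0.4"

```text
time: 6.65
tool_pos: [649.3, 120.4, 83.6]
tcp_rot: [-3.14, 0.001, -0.187]
contact_force: [2.8, 6.1, -9.0]
grip_width: 11.9
```

```bash
python3 go.py
```

```text
t 6.7 pos [649.3 120.4  83.6] rpy [-3.1404e+00  8.0000e-04 -1.8650e-01] F [ 2.8  6.1 -9. ] w 11.9 q6 1.82
```

>>> step_arm --pt "0 0 0 0 0 0.1" --pt "0 0 0 0 0 0.2" --pt "0 0 0 0 0 0.3" --pt "0 0 0 0 0 0.4" --pt "0 0 0 0 0 0.45"

```text
time: 7.07
tool_pos: [649.6, 121.0, 83.7]
tcp_rot: [-3.14, 0.001, -0.636]
contact_force: [3.9, 8.6, -8.1]
grip_width: 11.8
```

>>> step_arm --pt "0 0 0 0 0 0.1" --pt "0 0 0 0 0 0.2" --pt "0 0 0 0 0 0.3" --pt "0 0 0 0 0 0.42" --pt "0 0 0 0 0 0.42"

```text
time: 7.48
tool_pos: [650.1, 121.5, 84.0]
tcp_rot: [-3.139, 0.002, -1.057]
contact_force: [5.3, 10.6, -8.8]
grip_width: 11.6
```

```bash
python3 go.py
```

```text
t 7.5 pos [650.1 121.5  84. ] rpy [-3.1388e+00  1.7000e-03 -1.0573e+00] F [ 5.3 10.6 -8.8] w 11.6 q6 2.69
```

>>> step_arm --pt "0 0 1 0 0 0" --pt "0 0 2 0 0 0" --pt "0 0 3 0 0 0" --pt "0 0 3 0 0 0"

```text
time: 7.82
tool_pos: [650.1, 121.4, 82.0]
tcp_rot: [-3.138, 0.001, -1.051]
contact_force: [4.7, 10.3, -2.3]
grip_width: 12.0
```

>>> step_arm --pt "0 0 0 0 0 0" --pt "0 0 0 0 0 0" --pt "0 0 0 0 0 0" --pt "0 0 0 0 0 0" --fingers 30

```text
time: 8.15
tool_pos: [649.3, 118.7, 81.7]
tcp_rot: [3.141, -0.001, -1.052]
contact_force: [-0.1, -0.1, 0.5]
grip_width: 29.3
```

>>> step_arm --pt "0 0 -15 0 0 0" --pt "0 0 -35 0 0 0" --pt "0 0 -60 0 0 0" --pt "0 0 -60 0 0 0" --pt "0 0 -60 0 0 0" --fingers 40

```text
time: 8.57
tool_pos: [650.3, 119.0, 143.4]
tcp_rot: [-3.139, -0.002, -1.052]
contact_force: [-0.6, 0.3, -0.5]
grip_width: 40.3
```

```bash
python3 go.py 549 99 130 1.53;python3 go.py 549 99 72 1.53; cat > s.py <<'E'
import sys
from h import *
# s.py name x y z halfwidth : side crop + top crop
X=list(map(float,sys.argv[2:5])); w=int(sys.argv[5]); o=[]
for n in ("top","side"):
    p=bot.capture(n); u,v=proj(p,X).astype(int); im=p["color"][:,:,::-1]
    o.append(cv2.resize(im[max(v-w,0):v+w,max(u-w,0):u+w],(400,400),interpolation=cv2.INTER_CUBIC))
    if n=="side": print([(np.round(b["rect"],1).tolist(),round(b["p"],2)) for b in bot.boxes_of("tee_grip",p)][:2],"pred home",proj(p,[651.5,122.2,90]),"up",proj(p,[651.5,122.2,103]))
cv2.imwrite("pics/"+sys.argv[1],np.hstack(o))
E
python3 s.py h.png 651 122 90 25
```

```text
t 8.6 pos [650.3 119.  143.4] rpy [-3.1388e+00 -1.9000e-03 -1.0516e+00] F [-0.6  0.3 -0.5] w 40.3 q6 2.69
d [-32.9  97.9  13. ] [ 1.5000e-03 -4.3000e-03 -2.5816e+00]
t 8.6 pos [650.3 119.  143.4] rpy [-3.1388e+00 -1.9000e-03 -1.0516e+00] F [-0.6  0.3 -0.5] w 40.3 q6 2.69
d [-33.   98.1  71. ] [ 1.5000e-03 -4.3000e-03 -2.5816e+00]
[([316.8, 195.5, 8.8, 18.4], 0.58)] pred home [315.87932798 190.2966795 ] up [315.9984694  186.36799798]
```

>>> step_arm --pt "-8 25 0 0 0 -0.11" --pt "-16 50 0 0 0 -0.22" --pt "-24 75 0 0 0 -0.33" --pt "-33 98 0 0 0 -0.44" --pt "-33 98 0 0 0 -0.55"

```text
time: 9.13
tool_pos: [542.6, 99.0, 140.1]
tcp_rot: [3.138, 0.006, -0.496]
contact_force: [0.4, 0.6, 0.5]
grip_width: 40.1
```

>>> step_arm --pt "0 0 0 0 0 -0.12" --pt "0 0 0 0 0 -0.24" --pt "0 0 0 0 0 -0.36" --pt "0 0 0 0 0 -0.48" --pt "0 0 0 0 0 -0.6"

```text
time: 9.55
tool_pos: [547.2, 99.3, 140.4]
tcp_rot: [3.142, 0.002, 0.105]
contact_force: [-0.3, -0.5, -0.1]
grip_width: 40.2
```

>>> step_arm --pt "0 0 0 0 0 -0.12" --pt "0 0 0 0 0 -0.24" --pt "0 0 0 0 0 -0.36" --pt "0 0 0 0 0 -0.48" --pt "0 0 0 0 0 -0.6"

```text
time: 9.97
tool_pos: [547.2, 99.3, 140.4]
tcp_rot: [-3.14, 0.002, 0.705]
contact_force: [0.3, -0.2, 0.0]
grip_width: 40.0
```

>>> step_arm --pt "0 0 0 0 0 -0.12" --pt "0 0 0 0 0 -0.24" --pt "0 0 0 0 0 -0.36" --pt "0 0 0 0 0 -0.48" --pt "0 0 0 0 0 -0.6"

```text
time: 10.38
tool_pos: [547.2, 99.3, 140.3]
tcp_rot: [-3.139, 0.001, 1.305]
contact_force: [0.3, 0.2, 0.8]
grip_width: 39.8
```

>>> step_arm --pt "0 0 0 0 0 -0.12" --pt "0 0 0 0 0 -0.224" --pt "0 0 0 0 0 -0.224" --pt "0 0 0 0 0 -0.224"

```text
time: 10.72
tool_pos: [547.4, 99.4, 140.7]
tcp_rot: [-3.14, 0.0, 1.52]
contact_force: [0.3, -0.3, 0.3]
grip_width: 40.1
```

```bash
python3 go.py 549 99 72 1.522
```

```text
t 10.7 pos [547.4  99.4 140.7] rpy [-3.1398e+00  3.0000e-04  1.5196e+00] F [ 0.3 -0.3  0.3] w 40.1 q6 0.09
d [-0.3  1.7 68.7] [-0.0018  0.0003 -0.0024]
```

>>> step_arm --pt "0 1.7 25 0 0 0" --pt "0 1.7 45 0 0 0" --pt "0 1.7 60 0 0 0" --pt "0 1.7 68 0 0 0" --pt "0 1.7 68 0 0 0"

```text
time: 11.13
tool_pos: [548.3, 99.3, 71.5]
tcp_rot: [-3.137, 0.0, 1.521]
contact_force: [0.5, -0.1, -0.7]
grip_width: 39.9
```

>>> step_arm --pt "0 0 0 0 0 0" --pt "0 0 0 0 0 0" --pt "0 0 0 0 0 0" --pt "0 0 0 0 0 0" --pt "0 0 0 0 0 0" --fingers 0

```text
time: 11.55
tool_pos: [549.0, 99.4, 74.2]
tcp_rot: [-3.14, 0.0, 1.523]
contact_force: [1.7, -0.8, 11.3]
grip_width: 12.1
```

```bash
python3 go.py
```

```text
t 11.6 pos [549.   99.4  74.2] rpy [-3.1404e+00  1.0000e-04  1.5227e+00] F [ 1.7 -0.8 11.3] w 12.1 q6 0.09
```

>>> step_arm --pt "0 0 -2.5 0 0 0" --pt "0 0 -2.5 0 0 0.1" --pt "0 0 -2.5 0 0 0.2" --pt "0 0 -2.5 0 0 0.3" --pt "0 0 -2.5 0 0 0.3"

```text
time: 11.97
tool_pos: [549.6, 99.3, 74.3]
tcp_rot: [-3.141, 0.0, 1.217]
contact_force: [4.7, 0.7, -17.3]
grip_width: 11.5
```

```bash
python3 go.py; python3 -c "
from h import *
print(bot.get_obs()['moment'])"
```

```text
t 12.0 pos [549.6  99.3  74.3] rpy [-3.1406e+00  5.0000e-04  1.2170e+00] F [  4.7   0.7 -17.3] w 11.5 q6 0.4
[ 0.01748238 -0.94338797 -0.09631853]
```

>>> step_arm --pt "0 0 1.5 0 0 0.1" --pt "0 0 1.5 0 0 0.2" --pt "0 0 1.5 0 0 0.3" --pt "0 0 1.5 0 0 0.4" --pt "0 0 1.5 0 0 0.5"

```text
time: 12.38
tool_pos: [549.9, 98.5, 74.8]
tcp_rot: [3.14, 0.001, 0.719]
contact_force: [-0.5, -6.6, -2.1]
grip_width: 13.6
```

>>> step_arm --pt "0 0 0 0 0 0.1" --pt "0 0 0 0 0 0.2" --pt "0 0 0 0 0 0.3" --pt "0 0 0 0 0 0.4" --pt "0 0 0 0 0 0.51"

```text
time: 12.8
tool_pos: [549.9, 97.7, 74.8]
tcp_rot: [3.139, 0.0, 0.208]
contact_force: [0.7, -7.8, -3.1]
grip_width: 12.0
```

>>> step_arm --pt "0 0 0 0 0 0" --pt "0 0 0 0 0 0" --pt "0 0 0 0 0 0"

```text
time: 13.05
tool_pos: [549.5, 97.5, 74.7]
tcp_rot: [3.139, 0.001, 0.212]
contact_force: [-0.6, -9.2, -0.2]
grip_width: 12.0
```

```bash
python3 go.py; sed -i 's/"tee_grip",p)/"head",p)/' s.py; python3 s.py h2.png 575 100 60 45
```

```text
t 13.1 pos [549.5  97.5  74.7] rpy [3.1391e+00 1.2000e-03 2.1240e-01] F [-0.6 -9.2 -0.2] w 12.0 q6 1.4
[([281.9, 216.8, 82.7, 50.5], 0.62), ([330.0, 326.6, 24.2, 28.4], 0.57)] pred home [315.87932798 190.2966795 ] up [315.9984694  186.36799798]
```

View pics/h2.png

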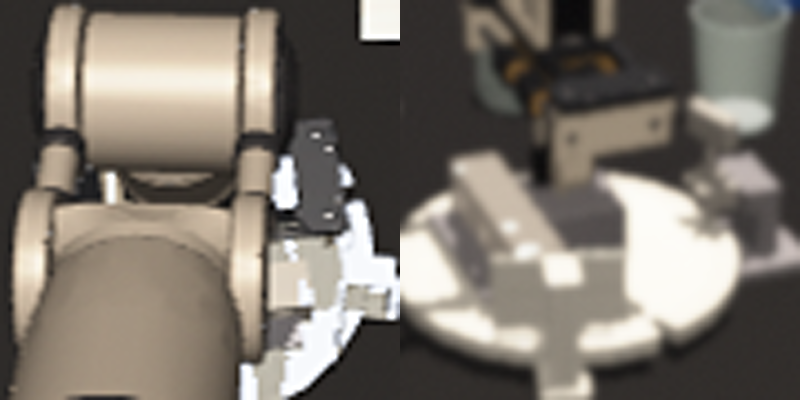

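>>> step_arm --pt "0 0 0 0 0 0" --pt "0 0 0 0 0 0" --pt "0 0 0 0 0 0" --pt "0 0 0 0 0 0" --fingers 36

```text
time: 13.53
tool_pos: [549.9, 99.6, 74.9]
tcp_rot: [3.142, -0.001, 0.213]
contact_force: [0.5, -0.2, -0.7]
grip_width: 33.1
```

>>> step_arm --pt "0 0 -20 0 0 0" --pt "0 0 -40 0 0 0" --pt "0 0 -65 0 0 0.12" --pt "25 0 -65 0 0 0.24" --pt "50 0 -65 0 0 0.36"

```text
time: 13.95
tool_pos: [599.7, 110.4, 142.3]
tcp_rot: [-3.141, -0.004, -0.153]
contact_force: [1.1, 0.9, 0.2]
grip_width: 36.3
```

>>> step_arm --pt "0 0 0 0 0 0.12" --pt "0 0 0 0 0 0.24" --pt "0 0 0 0 0 0.36" --pt "0 0 0 0 0 0.48" --pt "0 0 0 0 0 0.6"

```text
time: 14.37
tool_pos: [598.5, 110.2, 139.6]
tcp_rot: [-3.141, 0.0, -0.753]
contact_force: [1.2, 0.4, 0.0]
grip_width: 36.3
```

>>> step_arm --pt "0 0 0 0 0 0.12" --pt "0 0 0 0 0 0.24" --pt "0 0 0 0 0 0.304" --pt "0 0 0 0 0 0.304"

```text
time: 14.7
tool_pos: [598.5, 110.2, 139.6]
tcp_rot: [-3.141, 0.0, -1.053]
contact_force: [-0.4, -0.1, -0.3]
grip_width: 36.5
```

```bash
python3 go.py 650.8 120.1 80 -1.054
```

```text
t 14.7 pos [598.5 110.2 139.6] rpy [-3.1415  0.     -1.0532] F [-0.4 -0.1 -0.3] w 36.5 q6 2.68
d [ 17.3 -50.3  59.7] [-0.0001  0.      0.0008]
```

>>> step_arm --pt "8 -25 0 0 0 0" --pt "17.3 -50.3 0 0 0 0" --pt "17.3 -50.3 0 0 0 0" --pt "17.3 -50.3 0 0 0 0" --pt "17.3 -50.3 20 0 0 0"

```text
time: 15.12
tool_pos: [652.5, 120.2, 123.1]
tcp_rot: [-3.136, -0.003, -1.049]
contact_force: [0.9, -0.1, -0.6]
grip_width: 36.3
```

>>> step_arm --pt "0 0 15 0 0 0" --pt "0 0 30 0 0 0" --pt "0 0 39 0 0 0" --pt "0 0 39 0 0 0" --pt "0 0 39 0 0 0"

```text
time: 15.53
tool_pos: [650.3, 119.9, 80.7]
tcp_rot: [3.141, 0.0, -1.051]
contact_force: [-0.0, -0.1, 0.6]
grip_width: 36.1
```

>>> step_arm --pt "0 0 0 0 0 0" --pt "0 0 0 0 0 0" --pt "0 0 0 0 0 0" --pt "0 0 0 0 0 0" --pt "0 0 0 0 0 0" --fingers 0

```text
time: 15.95
tool_pos: [651.3, 120.1, 81.3]
tcp_rot: [-3.14, -0.001, -1.051]
contact_force: [1.7, 1.2, 1.5]
grip_width: 11.4
```

>>> step_arm --pt "0 0 0 0 0 0" --pt "0 0 -1.5 0 0 0" --pt "0 0 -3 0 0 0" --pt "0 0 -3 0 0 0" --pt "0 0 -3 0 0 0"

```text
time: 16.37
tool_pos: [651.1, 120.1, 82.5]
tcp_rot: [-3.141, 0.0, -1.051]
contact_force: [5.1, 3.3, -8.4]
grip_width: 11.7
```

```bash
python3 go.py
```

```text
t 16.4 pos [651.1 120.1  82.5] rpy [-3.1412  0.     -1.0512] F [ 5.1  3.3 -8.4] w 11.7 q6 2.69
```

>>> step_arm --pt "0 0 -1 0 0 -0.1" --pt "0 0 -1 0 0 -0.2" --pt "0 0 -1 0 0 -0.3" --pt "0 0 -1 0 0 -0.4" --pt "0 0 -1 0 0 -0.5"

```text
time: 16.78
tool_pos: [651.2, 120.2, 83.4]
tcp_rot: [-3.141, -0.0, -0.546]
contact_force: [5.7, 1.9, -7.9]
grip_width: 12.1
```

>>> step_arm --pt "0 0 0 0 0 -0.1" --pt "0 0 0 0 0 -0.2" --pt "0 0 0 0 0 -0.3" --pt "0 0 0 0 0 -0.4" --pt "0 0 0 0 0 -0.5"

```text
time: 17.2
tool_pos: [651.3, 120.2, 83.4]
tcp_rot: [-3.141, -0.0, -0.046]
contact_force: [6.1, 2.3, -8.9]
grip_width: 11.9
```

>>> step_arm --pt "0 0 0 0 0 -0.1" --pt "0 0 0 0 0 -0.2" --pt "0 0 0 0 0 -0.27" --pt "0 0 0 0 0 -0.27" --pt "0 0 0 0 0 -0.27"

```text
time: 17.62
tool_pos: [651.3, 120.3, 83.4]
tcp_rot: [-3.141, -0.001, 0.219]
contact_force: [5.1, 2.4, -9.4]
grip_width: 11.7
```

>>> step_arm --pt "0 0 3 0 0 0" --pt "0 0 6 0 0 0" --pt "0 0 9 0 0 0" --pt "0 0 12 0 0 0" --pt "0 0 15 0 0 0"

```text
time: 18.03
tool_pos: [651.3, 120.3, 68.8]
tcp_rot: [-3.141, -0.001, 0.219]
contact_force: [4.6, 2.4, -4.7]
grip_width: 12.1
```

```bash
python3 go.py
```

```text
t 18.0 pos [651.3 120.3  68.8] rpy [-3.1413e+00 -1.0000e-03  2.1890e-01] F [ 4.6  2.4 -4.7] w 12.1 q6 1.42
```

>>> step_arm --pt "0 0 1 0 0 0" --pt "0 0 1 0 0 0"

```text
time: 18.2
tool_pos: [651.3, 120.3, 68.4]
tcp_rot: [-3.141, -0.001, 0.219]
contact_force: [4.2, 2.5, -4.8]
grip_width: 11.6
```

>>> step_arm --pt "0 0 0 0 0 0" --pt "0 0 0 0 0 0" --pt "0 0 0 0 0 0" --pt "0 0 0 0 0 0" --fingers 36

```text
time: 18.53
tool_pos: [650.4, 119.6, 68.7]
tcp_rot: [3.141, 0.001, 0.219]
contact_force: [0.7, 0.1, -0.6]
grip_width: 33.2
```

>>> step_arm --pt "0 0 -30 0 0 0" --pt "0 0 -60 0 0 0" --pt "0 0 -90 0 0 0" --pt "0 0 -90 0 0 0"

```text
time: 18.87
tool_pos: [653.8, 120.0, 165.9]
tcp_rot: [3.14, -0.011, 0.219]
contact_force: [0.9, -0.6, 1.3]
grip_width: 36.0
```

```bash
cat > pl.py <<'E'
from h import *
import sys
p=bot.capture("top"); im=p["color"]
g=cv2.GaussianBlur(im,(0,0),.4); 
m=(g.max(2)>85).astype(np.uint8); m[:, :285]=0; n,l,st,c=cv2.connectedComponentsWithStats(m)
for i in range(1,n):
    if not (60<st[i,4]<330): continue
    ys,xs=np.where(l==i); col=im[ys,xs].astype(int); wh=((col.min(1)>150)&(np.ptp(col,1)<45)).sum()
    q=np.array([at(p,x,y,9)[:2] for x,y in zip(xs,ys)]); m0=q.mean(0); e=np.linalg.svd(q-m0)[2][0]
    t=(q-m0)@e
    yel=(col[:,0]-col[:,2])>60
    if yel.sum()<3: continue
    if t[yel].mean()<0: e=-e;t=-t
    mid=m0+e*(t.max()+t.min())/2; L=np.ptp(t); sh=mid+e*(44.5-30)
    print("px",c[i].round(),"white",wh,"red",((col[:,0]-col[:,1])>60).sum(),"yaw",np.arctan2(e[1],e[0]).round(3),"L",L.round(1),"shoulder",sh.round(1),"body-25",(sh-25*e).round(1))
E
python3 pl.py; python3 go.py 446 -136.4 80 -.48
```

```text
px [356. 210.] white 98 red 0 yaw -0.171 L 87.9 shoulder [ 598.9 -233. ] body-25 [ 574.2 -228.7]
px [321. 207.] white 10 red 92 yaw -1.863 L 90.8 shoulder [ 575.6 -139.4] body-25 [ 582.8 -115.4]
px [324. 251.] white 99 red 0 yaw -0.481 L 89.1 shoulder [ 463.2 -145.4] body-25 [ 441.  -133.8]
px [413. 259.] white 72 red 13 yaw 0.375 L 89.5 shoulder [ 457.7 -398.7] body-25 [ 434.4 -407.8]
px [379. 262.] white 99 red 0 yaw -0.127 L 87.1 shoulder [ 442.6 -304.9] body-25 [ 417.8 -301.7]
px [324. 290.] white 83 red 2 yaw -3.085 L 88.6 shoulder [ 307.5 -141.7] body-25 [ 332.5 -140.3]
t 18.9 pos [652.7 119.9 162.9] rpy [ 3.1402 -0.0075  0.2188] F [ 0.5  0.3 -0.6] w 36.2 q6 1.42
d [-258.   205.2   81.3] [-0.0012 -0.0077  0.6988]
```

>>> step_arm --pt "-131 101 20 0 0 0" --pt "-131 101 20 0 0 0" --pt "-131 101 20 0 0 0" --pt "-131 101 20 0 0 0" --pt "-131 101 20 0 0 0"

```text
time: 19.33
tool_pos: [538.3, -11.1, 136.2]
tcp_rot: [-3.14, 0.009, 0.215]
contact_force: [-0.0, 0.1, 0.1]
grip_width: 35.9
```

>>> step_arm --pt "-131 101 20 0 0 0.5" --pt "-131 101 20 0 0 0.5" --pt "-131 101 20 0 0 0.5" --pt "-131 101 20 0 0 0.5" --pt "-131 101 20 0 0 0.5"

```text
time: 19.75
tool_pos: [433.7, -137.7, 117.0]
tcp_rot: [3.14, 0.005, -0.293]
contact_force: [-0.6, -0.0, -0.2]
grip_width: 36.1
```

>>> step_arm --pt "0 0 20 0 0 0.1" --pt "0 0 40 0 0 0.2" --pt "0 0 60 0 0 0.2" --pt "0 0 60 0 0 0.2" --pt "0 0 60 0 0 0.2" --fingers 44

```text
time: 20.17
tool_pos: [438.0, -133.6, 57.8]
tcp_rot: [3.141, 0.003, -0.48]
contact_force: [0.6, 0.5, 1.3]
grip_width: 44.3
```

```bash
python3 go.py 441 -133.8 30 -.481; sed -i '/print(\[(np/d' s.py;sed -i '/if n=="side"/d' s.py; python3 s.py i.png 441 -133 20 35
```

```text
t 20.2 pos [ 438.  -133.6   57.8] rpy [ 3.1415  0.0034 -0.4802] F [0.6 0.5 1.3] w 44.3 q6 1.59
d [ 2.9 -1.2 27.8] [0.0001 0.0034 0.0008]
```

View pics/i.png

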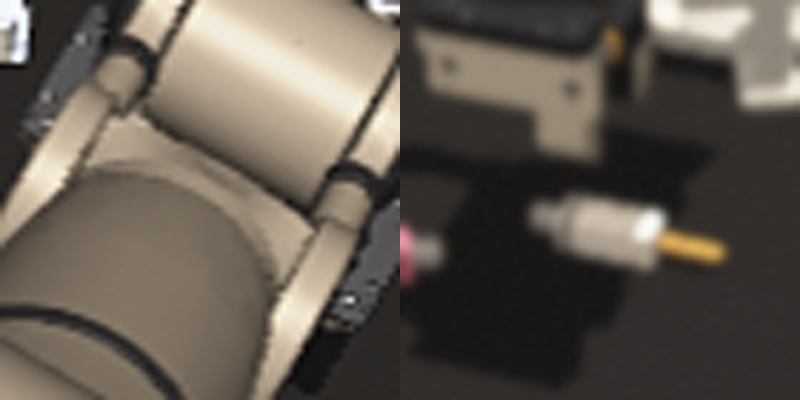

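>>> step_arm --pt "3 -1 15 0 0 0" --pt "3 -1 30 0 0 0" --pt "3 -1 40 0 0 0" --pt "3 -1 46 0 0 0" --pt "3 -1 46 0 0 0"

```text
time: 20.68
tool_pos: [442.0, -134.6, 12.5]
tcp_rot: [3.141, 0.0, -0.481]
contact_force: [-0.6, -0.1, -0.3]
grip_width: 43.8
```

>>> step_arm --pt "0 0 2 0 0 0" --pt "0 0 4 0 0 0" --pt "0 0 5 0 0 0" --pt "0 0 5 0 0 0"

```text
time: 21.02
tool_pos: [442.2, -134.8, 7.9]
tcp_rot: [3.142, -0.001, -0.481]
contact_force: [0.2, 0.2, 0.5]
grip_width: 44.1
```

>>> step_arm --pt "0 0 1 0 0 0" --pt "0 0 2 0 0 0" --pt "0 0 3 0 0 0" --pt "0 0 3 0 0 0"

```text
time: 21.35
tool_pos: [441.9, -134.7, 4.5]
tcp_rot: [3.142, 0.0, -0.481]
contact_force: [0.4, -0.3, 0.7]
grip_width: 44.2
```

```bash
python3 go.py
```

```text
t 21.4 pos [ 441.9 -134.7    4.5] rpy [ 3.1415e+00  1.0000e-04 -4.8120e-01] F [ 0.4 -0.3  0.7] w 44.2 q6 1.59
```

>>> step_arm --pt "0 0 1 0 0 0" --pt "0 0 2 0 0 0" --pt "0 0 2 0 0 0"

```text
time: 21.6
tool_pos: [441.9, -134.6, 2.4]
tcp_rot: [3.142, 0.0, -0.481]
contact_force: [0.9, -0.1, 0.8]
grip_width: 43.9
```

>>> step_arm --pt "0 0 1 0 0 0" --pt "0 0 2 0 0 0" --pt "0 0 2 0 0 0"

```text
time: 21.85
tool_pos: [441.9, -134.6, 0.4]
tcp_rot: [3.141, 0.0, -0.481]
contact_force: [-0.5, -0.4, -0.3]
grip_width: 43.8
```

>>> step_arm --pt "0 0 1 0 0 0" --pt "0 0 2 0 0 0" --pt "0 0 2 0 0 0"

```text
time: 22.1
tool_pos: [441.9, -134.6, -1.5]
tcp_rot: [3.141, 0.0, -0.481]
contact_force: [-0.3, -0.3, -1.0]
grip_width: 43.6
```

>>> step_arm --pt "0 0 1 0 0 0" --pt "0 0 1.5 0 0 0" --pt "0 0 1.5 0 0 0"

```text
time: 22.35
tool_pos: [441.9, -134.6, -3.0]
tcp_rot: [3.142, 0.0, -0.481]
contact_force: [-0.2, 0.5, 0.1]
grip_width: 44.1
```

>>> step_arm --pt "0 0 1 0 0 0" --pt "0 0 1.5 0 0 0" --pt "0 0 1.5 0 0 0"

```text
time: 22.6
tool_pos: [441.9, -134.6, -4.5]
tcp_rot: [3.142, 0.0, -0.481]
contact_force: [0.3, -0.7, -0.0]
grip_width: 43.8
```

>>> step_arm --pt "0 0 1 0 0 0" --pt "0 0 1.5 0 0 0" --pt "0 0 1.5 0 0 0"

```text
time: 22.85
tool_pos: [442.0, -134.7, -5.8]
tcp_rot: [3.142, -0.0, -0.481]
contact_force: [-0.7, -0.5, 1.3]
grip_width: 44.1
```

>>> step_arm --pt "0 0 0 0 0 0" --pt "0 0 0 0 0 0" --pt "0 0 0 0 0 0" --pt "0 0 0 0 0 0" --pt "0 0 0 0 0 0" --fingers 0

```text
time: 23.27
tool_pos: [442.1, -134.7, -5.8]
tcp_rot: [3.142, -0.0, -0.481]
contact_force: [0.5, -0.3, 2.4]
grip_width: 17.5
```

>>> step_arm --pt "0 0 0 0 0 0" --pt "0 0 0 0 0 0" --pt "0 0 0 0 0 0"

```text
time: 23.52
tool_pos: [442.1, -134.8, -5.8]
tcp_rot: [3.142, -0.0, -0.481]
contact_force: [0.1, 0.5, 3.4]
grip_width: 17.9
```

>>> step_arm --pt "0 0 -25 0 0 0" --pt "0 0 -50 0 0 0" --pt "0 0 -70 0 0 0" --pt "0 0 -70 0 0 0" --pt "0 0 -70 0 0 0"

```text
time: 23.93
tool_pos: [442.3, -134.8, 64.6]
tcp_rot: [3.142, -0.002, -0.481]
contact_force: [-0.5, 0.6, -1.0]
grip_width: 17.7
```

```bash
python3 go.py 432 69 39 .2194; python3 -c "
import numpy as np
s=np.array([np.cos(.2194),np.sin(.2194)]);l=np.array([-s[1],s[0]]);A=np.array([549,97.4])
for i,o in enumerate((-46,0,46)):
  m=A-55*s+o*l; print(i,'mouth',m.round(1),'home tcp(-25)',(m-25*s).round(1),'pre(-25-45)',(m-70*s).round(1))"
```

```text
t 23.9 pos [ 442.3 -134.8   64.6] rpy [ 3.1416e+00 -1.8000e-03 -4.8120e-01] F [-0.5  0.6 -1. ] w 17.7 q6 1.59
d [-103.5 -175.9   25.4] [ 6.000e-04 -1.700e-03 -7.006e-01]
0 mouth [505.3  40.5] home tcp(-25) [480.9  35.1] pre(-25-45) [437.   25.3]
1 mouth [495.3  85.4] home tcp(-25) [470.9  80. ] pre(-25-45) [427.   70.2]
2 mouth [485.3 130.3] home tcp(-25) [460.9 124.9] pre(-25-45) [417.  115.1]
```

>>> step_arm --pt "-27 -44 0 0 0 -0.1" --pt "-54 -88 0 0 0 -0.2" --pt "-80 -130 0 0 0 -0.3" --pt "-107.5 -175.5 0 0 0 -0.4" --pt "-107.5 -175.5 0 0 0 -0.5"

```text
time: 24.35
tool_pos: [426.2, 72.5, 62.7]
tcp_rot: [-3.141, 0.003, 0.023]
contact_force: [0.2, 0.4, -0.1]
grip_width: 17.2
```

>>> step_arm --pt "0 0 0 0 0 -0.1" --pt "0 0 0 0 0 -0.2" --pt "0 0 12 0 0 -0.2" --pt "0 0 25 0 0 -0.2" --pt "0 0 25 0 0 -0.2"

```text
time: 24.77
tool_pos: [425.4, 70.8, 36.2]
tcp_rot: [-3.14, 0.006, 0.219]
contact_force: [-1.2, -0.6, -1.1]
grip_width: 17.6
```

>>> step_arm --pt "0 0 0 0 0 0" --pt "0 0 0 0 0 0"

```text
time: 24.93
tool_pos: [427.6, 70.6, 38.8]
tcp_rot: [-3.141, 0.001, 0.219]
contact_force: [0.6, -0.4, -0.1]
grip_width: 17.8
```

```bash
python3 go.py 428.2 70.5 39.2 .2194; python3 s.py j.png 480 75 55 30
```

```text
t 24.9 pos [427.6  70.6  38.8] rpy [-3.1414e+00  1.2000e-03  2.1850e-01] F [ 0.6 -0.4 -0.1] w 17.8 q6 1.34
d [ 0.6  0.2 -0.4] [-0.0002  0.0012 -0.0009]
```

View pics/j.png

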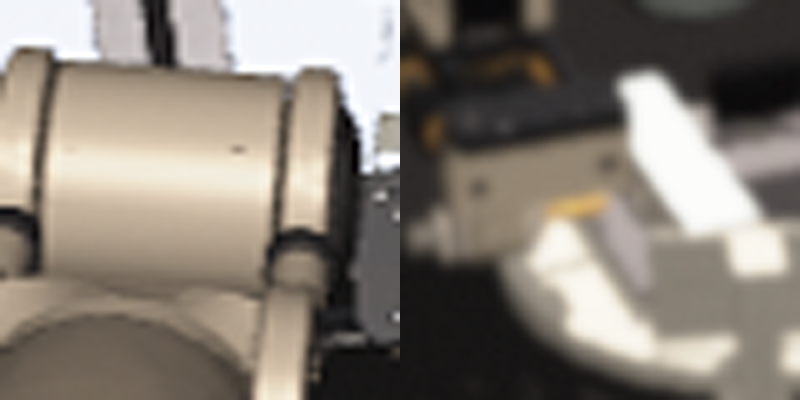

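>>> step_arm --pt "5 0 -0.4 0 0 0" --pt "10 0 -0.4 0 0 0" --pt "14 0 -0.4 0 0 0" --pt "18 0 -0.4 0 0 0" --pt "22 0 -0.4 0 0 0"

```text
time: 25.45
tool_pos: [450.0, 75.5, 39.6]
tcp_rot: [3.141, -0.0, 0.219]
contact_force: [-0.2, 0.5, -0.4]
grip_width: 17.7
```

>>> step_arm --pt "2 0 0 0 0 0" --pt "4 0 0 0 0 0" --pt "6 0 0 0 0 0" --pt "6 0 0 0 0 0"

```text
time: 25.78
tool_pos: [455.6, 76.8, 39.5]
tcp_rot: [3.141, -0.0, 0.219]
contact_force: [1.1, 0.5, -0.4]
grip_width: 17.9
```

>>> step_arm --pt "3 0 0 0 0 0" --pt "6 0 0 0 0 0" --pt "9 0 0 0 0 0" --pt "12 0 0 0 0 0" --pt "12 0 0 0 0 0"

```text
time: 26.2
tool_pos: [467.8, 79.4, 39.6]
tcp_rot: [3.141, -0.001, 0.219]
contact_force: [0.1, -0.4, -0.2]
grip_width: 17.9
```

>>> step_arm --pt "2 0 0 0 0 0" --pt "4 0 0 0 0 0" --pt "5 0 0 0 0 0" --pt "5 0 0 0 0 0"

```text
time: 26.53
tool_pos: [471.3, 80.4, 39.3]
tcp_rot: [-3.141, 0.001, 0.219]
contact_force: [-1.7, -0.2, 0.6]
grip_width: 18.1
```

>>> step_arm --pt "1 0 0 0 0 0" --pt "2 0 0 0 0 0" --pt "2 0 0 0 0 0"

```text
time: 26.78
tool_pos: [471.3, 80.5, 39.0]
tcp_rot: [-3.141, 0.006, 0.219]
contact_force: [-7.2, -3.0, 3.2]
grip_width: 17.8
```

>>> step_arm --pt "1 0 0 0 0 0" --pt "2 0 0 0 0 0" --pt "2 0 0 0 0 0"

```text
time: 27.03
tool_pos: [471.2, 80.7, 38.7]
tcp_rot: [-3.141, 0.01, 0.219]
contact_force: [-13.0, -4.3, 6.8]
grip_width: 17.8
```

>>> step_arm --pt "-2 0 0 0 0 0" --pt "-2 0 0 0 0 0" --pt "-2 0 0 0 0 0" --pt "-2 0 0 0 0 0" --fingers 28

```text
time: 27.37
tool_pos: [474.6, 80.9, 39.7]
tcp_rot: [3.141, -0.002, 0.219]
contact_force: [-0.9, -0.2, -0.8]
grip_width: 27.6
```

>>> step_arm --pt "0 0 -30 0 0 0" --pt "0 0 -60 0 0 0" --pt "0 0 -80 0 0 0" --pt "0 0 -80 0 0 0" --pt "0 0 -80 0 0 0"

```text
time: 27.78
tool_pos: [474.8, 81.0, 120.5]
tcp_rot: [3.141, -0.003, 0.219]
contact_force: [-0.4, -0.6, -0.6]
grip_width: 27.9
```

```bash
python3 go.py; python3 pl.py
```

```text
t 27.8 pos [474.8  81.  120.5] rpy [ 3.1409 -0.0033  0.2189] F [-0.4 -0.6 -0.6] w 27.9 q6 1.36
px [356. 210.] white 98 red 0 yaw -0.172 L 87.9 shoulder [ 598.8 -233.1] body-25 [ 574.2 -228.8]
px [321. 207.] white 11 red 93 yaw -1.863 L 90.8 shoulder [ 575.6 -139.4] body-25 [ 582.8 -115.4]
px [413. 259.] white 78 red 12 yaw 0.374 L 89.5 shoulder [ 457.7 -398.8] body-25 [ 434.4 -407.9]
px [379. 262.] white 101 red 0 yaw -0.127 L 87.1 shoulder [ 442.6 -304.9] body-25 [ 417.8 -301.7]
px [324. 290.] white 92 red 5 yaw -3.083 L 88.6 shoulder [ 307.5 -141.8] body-25 [ 332.5 -140.3]
```

>>> step_arm --pt "-69.5 181 0 0 0 0" --pt "-69.5 181 0 0 0 0" --pt "-69.5 181 0 0 0 0" --pt "-69.5 181 0 0 0 0" --pt "-69.5 181 0 0 0 0"

```text
time: 28.25
tool_pos: [443.9, -113.5, 118.1]
tcp_rot: [-3.141, 0.002, 0.218]
contact_force: [0.9, 0.3, 0.8]
grip_width: 28.2
```

>>> step_arm --pt "-69.5 181 0 0 0 0.346" --pt "-69.5 181 0 0 0 0.346" --pt "-69.5 181 0 0 0 0.346" --pt "-69.5 181 0 0 0 0.346" --pt "-69.5 181 0 0 0 0.346" --fingers 44

```text
time: 28.67
tool_pos: [415.3, -305.8, 117.9]
tcp_rot: [-3.141, 0.002, -0.13]
contact_force: [-0.2, -0.6, 0.5]
grip_width: 43.7
```

>>> step_arm --pt "0 0 20 0 0 0" --pt "0 0 50 0 0 0" --pt "0 0 70 0 0 0" --pt "0 0 70 0 0 0" --pt "0 0 70 0 0 0"

```text
time: 29.08
tool_pos: [415.7, -301.8, 47.8]
tcp_rot: [-3.139, 0.004, -0.127]
contact_force: [-0.6, -0.8, 0.3]
grip_width: 43.9
```

```bash
python3 go.py 417.8 -302.2 -5.8 -.127; python3 -c "
from h import *
p=bot.capture('side')
print(proj(p,[332,-140,9])*1.4)
for X in ([332,-140,14],[434,-408,14],[420,-302,14],[574,-229,14]):
  u,v=proj(p,X).round().astype(int); print(X,p['color'][v-1:v+2,u-1:u+2].mean((0,1)).round())"
```

```text
t 29.1 pos [ 415.7 -301.8   47.8] rpy [-3.1389  0.0036 -0.1273] F [-0.6 -0.8  0.3] w 43.9 q6 0.92
d [ 2.3  0.3 53.6] [-0.0027  0.0036 -0.0003]
[295.56233873 385.86757613]
[332, -140, 14] [247. 172. 196.]
[434, -408, 14] [249. 180. 204.]
[420, -302, 14] [195. 181. 164.]
[574, -229, 14] [250. 250. 249.]
```

>>> step_arm --pt "1.5 0.3 15 0 0 0" --pt "1.5 0.3 30 0 0 0" --pt "1.5 0.3 42 0 0 0" --pt "1.5 0.3 50 0 0 0" --pt "1.5 0.3 50 0 0 0"

```text
time: 29.55
tool_pos: [418.1, -302.9, -0.8]
tcp_rot: [-3.141, 0.001, -0.127]
contact_force: [-0.3, 0.7, -0.1]
grip_width: 43.8
```

>>> step_arm --pt "0 0 0 0 0 0" --pt "0 0 0 0 0 0"

```text
time: 29.72
tool_pos: [418.8, -303.7, 0.6]
tcp_rot: [3.14, -0.002, -0.127]
contact_force: [-0.3, 0.7, 1.0]
grip_width: 44.1
```

>>> step_arm --pt "0 -1.5 3 0 0 0" --pt "0 -1.5 6 0 0 0" --pt "0 -1.5 6 0 0 0" --pt "0 -1.5 6 0 0 0"

```text
time: 30.05
tool_pos: [418.8, -301.9, -5.8]
tcp_rot: [3.141, -0.001, -0.127]
contact_force: [1.2, 1.6, 4.6]
grip_width: 44.1
```

>>> step_arm --pt "0 0 0 0 0 0" --pt "0 0 0 0 0 0" --pt "0 0 0 0 0 0" --pt "0 0 0 0 0 0" --pt "0 0 0 0 0 0" --fingers 0

```text
time: 30.47
tool_pos: [418.8, -302.0, -5.8]
tcp_rot: [3.141, -0.001, -0.127]
contact_force: [0.2, 1.0, 4.9]
grip_width: 17.3
```

>>> step_arm --pt "0 0 0 0 0 0" --pt "0 0 0 0 0 0" --pt "0 0 0 0 0 0"

```text
time: 30.72
tool_pos: [418.8, -302.0, -5.8]
tcp_rot: [3.141, -0.001, -0.127]
contact_force: [0.2, 1.2, 5.2]
grip_width: 18.1
```

```bash
python3 go.py
```

```text
t 30.7 pos [ 418.8 -302.    -5.8] rpy [ 3.1407e+00 -1.3000e-03 -1.2720e-01] F [0.2 1.2 5.2] w 18.1 q6 0.92
```

>>> step_arm --pt "0 0 -25 0 0 0" --pt "0 0 -50 0 0 0" --pt "0 0 -75 0 0 0" --pt "0 0 -75 0 0 0"

```text
time: 31.05
tool_pos: [420.4, -303.6, 72.8]
tcp_rot: [3.137, -0.006, -0.127]
contact_force: [0.5, -0.7, 0.2]
grip_width: 17.5
```

>>> step_arm --pt "-2 -30 0 0 0 0" --pt "-5 -65 0 0 0 0" --pt "-7 -100 0 0 0 0" --pt "-9 -135 0 0 0 0" --pt "-11.7 -163.5 0 0 0 0"

```text
time: 31.47
tool_pos: [426.8, -135.8, 67.9]
tcp_rot: [-3.141, 0.001, -0.127]
contact_force: [-0.1, 0.8, -0.0]
grip_width: 17.9
```

>>> step_arm --pt "-2 -35 0 0 0 -0.08" --pt "-5 -70 0 0 0 -0.16" --pt "-7 -105 0 0 0 -0.24" --pt "-9 -140 0 0 0 -0.3466" --pt "-11.7 -163.5 0 0 0 -0.3466"

```text
time: 31.88
tool_pos: [436.1, 28.2, 68.1]
tcp_rot: [-3.141, 0.0, 0.226]
contact_force: [1.1, 0.0, -0.6]
grip_width: 18.0
```

>>> step_arm --pt "0 0 10 0 0 0" --pt "0 0 20 0 0 0" --pt "0 0 29 0 0 0" --pt "0 0 29 0 0 0" --pt "0 0 29 0 0 0"

```text
time: 32.3
tool_pos: [436.1, 25.5, 38.9]
tcp_rot: [-3.141, 0.002, 0.219]
contact_force: [0.2, -0.3, -0.3]
grip_width: 17.8
```

```bash
python3 go.py 437.1 25.3 39.4 .2194
```

```text
t 32.3 pos [436.1  25.5  38.9] rpy [-3.1411e+00  1.7000e-03  2.1900e-01] F [ 0.2 -0.3 -0.3] w 17.8 q6 1.23
d [ 0.9  0.4 -0.5] [-0.0005  0.0017 -0.0004]
```

>>> step_arm --pt "5 0.3 -0.2 0 0 0" --pt "10 0.3 -0.2 0 0 0" --pt "14 0.3 -0.2 0 0 0" --pt "18 0.3 -0.2 0 0 0" --pt "21 0.3 -0.2 0 0 0"

```text
time: 32.72
tool_pos: [458.1, 29.9, 40.0]
tcp_rot: [3.141, -0.001, 0.219]
contact_force: [1.0, 1.0, -0.7]
grip_width: 17.7
```

>>> step_arm --pt "2 0 0 0 0 0" --pt "4 0 0 0 0 0" --pt "6 0 0 0 0 0" --pt "6 0 0 0 0 0"

```text
time: 33.05
tool_pos: [463.4, 31.3, 39.7]
tcp_rot: [3.141, -0.0, 0.219]
contact_force: [-0.8, -0.2, -0.4]
grip_width: 17.8
```

>>> step_arm --pt "3 0 0 0 0 0" --pt "6 0 0 0 0 0" --pt "9 0 0 0 0 0" --pt "12 0 0 0 0 0" --pt "12 0 0 0 0 0"

```text
time: 33.47
tool_pos: [475.5, 33.9, 39.7]
tcp_rot: [3.141, -0.001, 0.22]
contact_force: [0.0, 0.0, -0.8]
grip_width: 17.7
```

Going in without resistance. Now I'll push it home, expecting contact at x≈481.

>>> step_arm --pt "2 0 0 0 0 0" --pt "4 0 0 0 0 0" --pt "6 0 0 0 0 0" --pt "6 0 0 0 0 0"

```text
time: 33.8
tool_pos: [481.0, 35.2, 39.7]
tcp_rot: [3.141, -0.0, 0.219]
contact_force: [-0.4, 0.2, -0.3]
grip_width: 17.6
```

>>> step_arm --pt "1 0 0 0 0 0" --pt "3 0 0 0 0 0" --pt "3 0 0 0 0 0"

```text
time: 34.05
tool_pos: [481.9, 35.4, 39.2]
tcp_rot: [-3.141, 0.004, 0.22]
contact_force: [-4.6, -3.3, 0.5]
grip_width: 17.7
```

>>> step_arm --pt "1 0 0 0 0 0" --pt "3 0 0 0 0 0" --pt "3 0 0 0 0 0"

```text
time: 34.3
tool_pos: [482.0, 35.7, 38.8]
tcp_rot: [-3.141, 0.01, 0.22]
contact_force: [-12.8, -7.2, 4.6]
grip_width: 17.8
```

>>> step_arm --pt "-3 0 0 0 0 0" --pt "-3 0 0 0 0 0" --pt "-3 0 0 0 0 0" --pt "-3 0 0 0 0 0" --fingers 28

```text
time: 34.63
tool_pos: [484.1, 35.9, 39.9]
tcp_rot: [3.141, -0.001, 0.219]
contact_force: [-0.7, 0.1, -0.1]
grip_width: 28.0
```

>>> step_arm --pt "0 0 -30 0 0 0" --pt "0 0 -60 0 0 0" --pt "0 0 -80 0 0 0" --pt "0 0 -80 0 0 0" --pt "0 0 -80 0 0 0"

```text
time: 35.05
tool_pos: [484.5, 35.8, 120.7]
tcp_rot: [3.141, -0.003, 0.22]
contact_force: [-0.1, -0.3, -0.8]
grip_width: 28.2
```

```bash
python3 go.py; python3 pl.py
```

```text
t 35.0 pos [484.5  35.8 120.7] rpy [ 3.1406e+00 -3.1000e-03  2.1950e-01] F [-0.1 -0.3 -0.8] w 28.2 q6 1.27
px [356. 210.] white 98 red 0 yaw -0.171 L 87.9 shoulder [ 598.9 -233. ] body-25 [ 574.2 -228.7]
px [321. 207.] white 11 red 92 yaw -1.863 L 90.8 shoulder [ 575.6 -139.4] body-25 [ 582.8 -115.4]
px [413. 259.] white 74 red 12 yaw 0.374 L 89.5 shoulder [ 457.7 -398.8] body-25 [ 434.4 -407.9]
px [324. 290.] white 85 red 2 yaw -3.086 L 88.6 shoulder [ 307.5 -141.8] body-25 [ 332.5 -140.4]
```

>>> step_arm --pt "15 139 0 0 0 0" --pt "15 139 0 0 0 0" --pt "15 139 0 0 0 0" --pt "15 139 0 0 0 0"

```text
time: 35.43
tool_pos: [529.4, -100.9, 118.2]
tcp_rot: [3.141, 0.001, 0.217]
contact_force: [0.4, -0.3, 0.5]
grip_width: 28.2
```

>>> step_arm --pt "15 139 0 0 0 0.39" --pt "15 139 0 0 0 0.39" --pt "15 139 0 0 0 0.39" --pt "15 139 0 0 0 0.39" --pt "15 139 0 0 0 0.39" --fingers 40

```text
time: 35.85
tool_pos: [573.3, -232.4, 117.4]
tcp_rot: [3.142, 0.002, -0.175]
contact_force: [-0.4, -0.2, -0.1]
grip_width: 39.8
```

>>> step_arm --pt "0 0 20 0 0 0" --pt "0 0 50 0 0 0" --pt "0 0 70 0 0 0" --pt "0 0 70 0 0 0" --pt "0 0 70 0 0 0"

```text
time: 36.27
tool_pos: [572.1, -227.3, 48.1]
tcp_rot: [-3.14, 0.004, -0.169]
contact_force: [-0.4, -0.4, 0.4]
grip_width: 39.6
```

>>> step_arm --pt "0 0 0 0 0 0" --pt "0 0 0 0 0 0"

```text
time: 36.43
tool_pos: [574.2, -229.0, 51.3]
tcp_rot: [3.141, -0.002, -0.17]
contact_force: [0.5, -1.4, 0.1]
grip_width: 40.1
```

```bash
python3 go.py 574.2 -229 -5.5 -.171
```

```text
t 36.4 pos [ 574.2 -229.    51.3] rpy [ 3.1407e+00 -2.5000e-03 -1.6990e-01] F [ 0.5 -1.4  0.1] w 40.1 q6 1.24
d [-0.2 -0.  56.8] [ 0.0009 -0.0025  0.0011]
```

>>> step_arm --pt "0 0 15 0 0 0" --pt "0 0 30 0 0 0" --pt "0 0 42 0 0 0" --pt "0 0 50 0 0 0" --pt "0 0 50 0 0 0"

```text
time: 36.85
tool_pos: [572.6, -228.6, -1.5]
tcp_rot: [-3.141, 0.002, -0.171]
contact_force: [-1.2, 0.9, -0.5]
grip_width: 40.2
```

>>> step_arm --pt "0 0 2 0 0 0" --pt "0 0 4 0 0 0" --pt "0 0 5 0 0 0" --pt "0 0 5 0 0 0"

```text
time: 37.18
tool_pos: [573.5, -229.1, -5.0]
tcp_rot: [3.141, -0.001, -0.171]
contact_force: [-0.0, -0.0, 0.3]
grip_width: 39.6
```

>>> step_arm --pt "0 0 0 0 0 0" --pt "0 0 0 0 0 0" --pt "0 0 0 0 0 0" --pt "0 0 0 0 0 0" --pt "0 0 0 0 0 0" --fingers 0

```text
time: 37.6
tool_pos: [573.4, -229.1, -5.1]
tcp_rot: [3.141, -0.0, -0.171]
contact_force: [-0.7, -0.1, 1.4]
grip_width: 18.3
```

>>> step_arm --pt "0 0 0 0 0 0" --pt "0 0 0 0 0 0" --pt "0 0 0 0 0 0"

```text
time: 37.85
tool_pos: [573.4, -229.1, -5.1]
tcp_rot: [3.141, -0.0, -0.171]
contact_force: [-0.1, 0.1, 1.9]
grip_width: 17.6
```

```bash
python3 go.py
```

```text
t 37.9 pos [ 573.4 -229.1   -5.1] rpy [ 3.1413e+00 -4.0000e-04 -1.7060e-01] F [-0.1  0.1  1.9] w 17.6 q6 1.24
```

>>> step_arm --pt "0 0 -25 0 0 0" --pt "0 0 -55 0 0 0" --pt "0 0 -85 0 0 0" --pt "0 0 -105 0 0 0" --pt "0 0 -105 0 0 0"

```text
time: 38.27
tool_pos: [575.7, -230.2, 104.7]
tcp_rot: [3.139, -0.008, -0.171]
contact_force: [0.9, -0.1, -1.0]
grip_width: 17.5
```

>>> step_arm --pt "-21 -31 0 0 0 0" --pt "-42 -62 0 0 0 0" --pt "-63 -93 0 0 0 0" --pt "-84 -124 0 0 0 0" --pt "-106.6 -156 0 0 0 0"

```text
time: 38.68
tool_pos: [493.3, -55.8, 98.8]
tcp_rot: [-3.141, 0.001, -0.171]
contact_force: [0.5, 1.2, 0.0]
grip_width: 18.1
```

>>> step_arm --pt "-21 -31 0 0 0 -0.08" --pt "-42 -62 0 0 0 -0.16" --pt "-63 -93 0 0 0 -0.24" --pt "-84 -124 0 0 0 -0.32" --pt "-106.6 -156 0 0 0 -0.39"

```text
time: 39.1
tool_pos: [414.8, 115.9, 99.0]
tcp_rot: [-3.142, 0.001, 0.223]
contact_force: [0.3, 1.4, -0.2]
grip_width: 17.8
```

>>> step_arm --pt "0 0 20 0 0 0" --pt "0 0 40 0 0 0" --pt "0 0 58 0 0 0" --pt "0 0 58 0 0 0" --pt "0 0 58 0 0 0"

```text
time: 39.52
tool_pos: [415.1, 114.6, 40.9]
tcp_rot: [-3.141, 0.003, 0.22]
contact_force: [0.2, -0.0, 0.6]
grip_width: 17.9
```

>>> step_arm --pt "0 0 0 0 0 0" --pt "0 0 0 0 0 0" --pt "0 0 0 0 0 0"

```text
time: 39.77
tool_pos: [416.8, 114.5, 42.5]
tcp_rot: [3.141, -0.002, 0.219]
contact_force: [0.2, 0.2, -1.0]
grip_width: 17.9
```

```bash
python3 go.py 416.2 114.9 39.9 .2194
```

```text
t 39.8 pos [416.8 114.5  42.5] rpy [ 3.1413e+00 -1.8000e-03  2.1900e-01] F [ 0.2  0.2 -1. ] w 17.9 q6 1.44
d [-0.6 -0.5  2.6] [ 0.0003 -0.0018 -0.0004]
```

>>> step_arm --pt "5 -0.5 2.4 0 0 0" --pt "9 -0.5 2.4 0 0 0" --pt "12 -0.5 2.4 0 0 0" --pt "15 -0.5 2.4 0 0 0" --pt "20 -0.5 2.4 0 0 0"

```text
time: 40.18
tool_pos: [435.7, 119.5, 39.3]
tcp_rot: [3.141, 0.0, 0.219]
contact_force: [-0.3, -0.3, -1.9]
grip_width: 17.5
```

>>> step_arm --pt "2 0 0 0 0 0" --pt "4 0 0 0 0 0" --pt "6 0 0 0 0 0" --pt "6 0 0 0 0 0"

```text
time: 40.52
tool_pos: [441.8, 120.8, 39.3]
tcp_rot: [3.141, -0.0, 0.219]
contact_force: [0.2, 0.7, -0.5]
grip_width: 17.5
```

>>> step_arm --pt "3 0 0 0 0 0" --pt "6 0 0 0 0 0" --pt "9 0 0 0 0 0" --pt "12 0 0 0 0 0" --pt "12 0 0 0 0 0"

```text
time: 40.93
tool_pos: [454.0, 123.6, 39.4]
tcp_rot: [3.141, -0.001, 0.219]
contact_force: [0.7, -0.6, -0.5]
grip_width: 17.8
```

>>> step_arm --pt "2 0 0 0 0 0" --pt "4 0 0 0 0 0" --pt "6 0 0 0 0 0" --pt "6 0 0 0 0 0"

```text
time: 41.27
tool_pos: [459.0, 124.8, 39.2]
tcp_rot: [-3.142, 0.0, 0.219]
contact_force: [-0.2, 0.6, -1.2]
grip_width: 17.5
```

>>> step_arm --pt "1 0 0 0 0 0" --pt "3 0 0 0 0 0" --pt "3 0 0 0 0 0"

```text
time: 41.52
tool_pos: [459.8, 125.6, 38.9]
tcp_rot: [-3.141, 0.005, 0.219]
contact_force: [-6.3, 2.1, 3.5]
grip_width: 17.7
```

>>> step_arm --pt "1 0 0 0 0 0" --pt "2 0 0 0 0 0" --pt "2 0 0 0 0 0"

```text
time: 41.77
tool_pos: [459.9, 125.9, 38.8]
tcp_rot: [-3.14, 0.008, 0.22]
contact_force: [-12.2, 0.1, 7.7]
grip_width: 17.7
```

>>> step_arm --pt "1 0 0 0 0 0" --pt "-2 0 0 0 0 0" --pt "-2 0 0 0 0 0"

```text
time: 42.02
tool_pos: [460.0, 125.5, 39.0]
tcp_rot: [-3.141, 0.003, 0.22]
contact_force: [-6.5, 0.4, 2.0]
grip_width: 17.4
```

>>> step_arm --pt "0 0 0 0 0 0" --pt "0 0 0 0 0 0" --pt "0 0 0 0 0 0" --pt "0 0 0 0 0 0" --fingers 28

```text
time: 42.35
tool_pos: [462.7, 125.4, 39.5]
tcp_rot: [3.141, -0.001, 0.219]
contact_force: [-0.4, 0.1, 0.6]
grip_width: 28.0
```

>>> step_arm --pt "0 0 -30 0 0 0" --pt "0 0 -60 0 0 0" --pt "0 0 -90 0 0 0" --pt "0 0 -110 0 0 0" --pt "0 0 -110 0 0 0"

```text
time: 42.77
tool_pos: [464.9, 125.7, 153.6]
tcp_rot: [3.14, -0.009, 0.219]
contact_force: [1.0, 1.6, 0.4]
grip_width: 27.7
```

```bash
python3 go.py 651.1 120.2 150 .219; python3 s.py k.png 480 75 60 35
```

```text
t 42.8 pos [464.9 125.7 153.6] rpy [ 3.1405 -0.0091  0.2194] F [1.  1.6 0.4] w 27.7 q6 1.46
d [180.5  45.9   5.3] [ 0.0011 -0.0091  0.0004]
```

View pics/k.png

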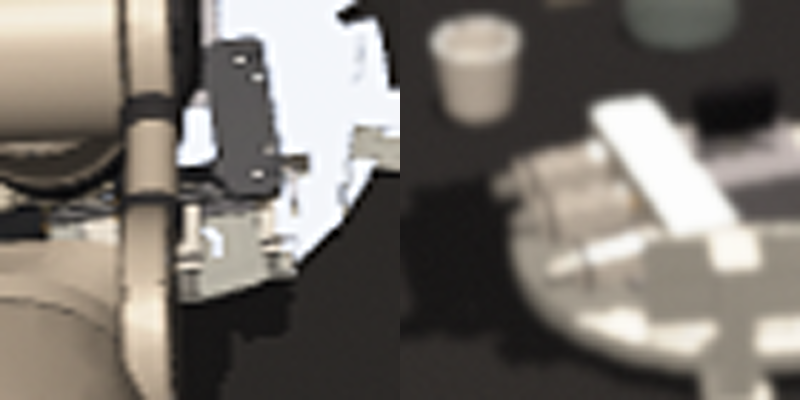

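>>> step_arm --pt "-35 23 0 0 0 0" --pt "-69 46 0 0 0 0" --pt "-69 46 0 0 0 0" --pt "-69 46 30 0 0 0" --pt "-69 46 60 0 0 0" --fingers 0

```text
time: 43.28
tool_pos: [404.9, 64.9, 88.7]
tcp_rot: [3.141, -0.003, 0.218]
contact_force: [0.8, 0.2, 0.4]
grip_width: 1.7
```

>>> step_arm --pt "0 0 25 0 0 0" --pt "0 0 50 0 0 0" --pt "0 0 50 0 0 0" --pt "0 0 50 0 0 0"

```text
time: 43.62
tool_pos: [403.0, 65.5, 37.9]
tcp_rot: [-3.14, 0.005, 0.219]
contact_force: [0.2, 0.4, 1.0]
grip_width: 0.2
```

>>> step_arm --pt "3 0 0 0 0 0" --pt "6 0 0 0 0 0" --pt "9 0 0 0 0 0" --pt "12 0 0 0 0 0" --pt "12 0 0 0 0 0"

```text
time: 44.03
tool_pos: [417.7, 68.2, 40.1]
tcp_rot: [3.141, -0.002, 0.22]
contact_force: [0.3, -1.0, 0.1]
grip_width: 0.5
```

```bash
cat > r.py <<'E'
from h import *
o=bot.get_obs(); s=np.array([np.cos(.2194),np.sin(.2194)]); d=o["tool_pos"][:2]-[549,97.4]
print("along",(d@s).round(2),"lat",(d@[-s[1],s[0]]).round(2),"z",o["tool_pos"][2].round(1),"Fs",(o["contact_force"][:2]@s).round(1),"t",round(o["time"],1))
E
python3 r.py
```

```text
along -134.56 lat 0.06 z 40.1 Fs 0.1 t 44.0
```

>>> step_arm --pt "1 0 0 0 0 0" --pt "3 0 0 0 0 0" --pt "5 0 0 0 0 0" --pt "5 0 0 0 0 0"

```text
time: 44.37
tool_pos: [421.6, 69.2, 39.4]
tcp_rot: [3.141, -0.0, 0.219]
contact_force: [-0.1, -1.0, -1.3]
grip_width: 0.4
```

>>> step_arm --pt "1 0 0 0 0 0" --pt "2 0 0 0 0 0" --pt "3 0 0 0 0 0" --pt "3 0 0 0 0 0"

```text
time: 44.7
tool_pos: [424.1, 69.8, 39.2]
tcp_rot: [3.142, 0.0, 0.219]
contact_force: [-0.3, -1.5, -0.5]
grip_width: 0.3
```

>>> step_arm --pt "1 0 0 0 0 0" --pt "2 0 0 0 0 0" --pt "3 0 0 0 0 0" --pt "3 0 0 0 0 0"

```text
time: 45.03
tool_pos: [425.9, 70.4, 39.0]
tcp_rot: [-3.141, 0.003, 0.22]
contact_force: [-4.7, -2.7, 2.1]
grip_width: 0.4
```

```bash
python3 r.py
```

```text
along -126.07 lat 0.45 z 39.0 Fs -5.2 t 45.0
```

>>> step_arm --pt "1 0 0 0 0 0" --pt "2 0 0 0 0 0" --pt "4 0 0 0 0 0" --pt "4 0 0 0 0 0"

```text
time: 45.37
tool_pos: [426.1, 70.9, 38.5]
tcp_rot: [-3.14, 0.011, 0.22]
contact_force: [-15.5, -5.4, 9.4]
grip_width: 0.3
```

```bash
python3 r.py
```

```text
along -125.73 lat 0.93 z 38.5 Fs -16.4 t 45.4
```

>>> step_arm --pt "-10 0 0 0 0 0" --pt "-20 0 0 0 0 0" --pt "-20 25 0 0 0 0" --pt "-20 46 0 0 0 0" --pt "-20 46 0 0 0 0"

```text
time: 45.78
tool_pos: [423.6, 19.8, 39.7]
tcp_rot: [3.14, -0.003, 0.218]
contact_force: [1.2, -0.9, 0.0]
grip_width: 0.4
```

>>> step_arm --pt "5 0 0 0 0 0" --pt "9 0 0 0 0 0" --pt "12 0 0 0 0 0" --pt "14 0 0 0 0 0" --pt "16 0 0 0 0 0"

```text
time: 46.2
tool_pos: [436.1, 26.2, 39.0]
tcp_rot: [-3.141, 0.003, 0.221]
contact_force: [-5.4, -2.8, 1.5]
grip_width: 0.2
```

>>> step_arm --pt "1 0 0 0 0 0" --pt "3 0 0 0 0 0" --pt "4 0 0 0 0 0" --pt "4 0 0 0 0 0"

```text
time: 46.53
tool_pos: [437.2, 26.7, 38.6]
tcp_rot: [-3.14, 0.008, 0.221]
contact_force: [-10.4, -4.2, 5.5]
grip_width: 0.3
```

```bash
python3 r.py
```

```text
along -124.5 lat -44.67 z 38.6 Fs -11.1 t 46.5
```

>>> step_arm --pt "-10 0 0 0 0 0" --pt "-20 0 0 0 0 0" --pt "-20 -35 0 0 0 0" --pt "-20 -70 0 0 0 0" --pt "-20 -92 0 0 0 0"

```text
time: 46.95
tool_pos: [400.6, 113.7, 39.3]
tcp_rot: [-3.141, 0.0, 0.219]
contact_force: [-0.6, -0.3, -1.0]
grip_width: 0.2
```

>>> step_arm --pt "0 0 0 0 0 0" --pt "5 0 0 0 0 0" --pt "10 0 0 0 0 0" --pt "13 0 0 0 0 0" --pt "16 0 0 0 0 0"

```text
time: 47.37
tool_pos: [416.5, 114.7, 39.0]
tcp_rot: [-3.141, 0.003, 0.218]
contact_force: [-7.3, 0.7, 2.8]
grip_width: 0.5
```

>>> step_arm --pt "1 0 0 0 0 0" --pt "3 0 0 0 0 0" --pt "4 0 0 0 0 0" --pt "4 0 0 0 0 0"

```text
time: 47.7
tool_pos: [416.9, 115.6, 38.5]
tcp_rot: [-3.14, 0.01, 0.218]
contact_force: [-11.7, 0.8, 7.0]
grip_width: 0.3
```

```bash
python3 r.py
```

```text
along -124.98 lat 46.47 z 38.5 Fs -11.3 t 47.7
```

>>> step_arm --pt "3 0 0 0 0 0" --pt "5 0 0 0 0 0" --pt "5 0 0 0 0 0"

```text
time: 47.95
tool_pos: [417.4, 116.2, 37.9]
tcp_rot: [-3.139, 0.019, 0.219]
contact_force: [-22.3, -0.7, 16.0]
grip_width: 0.5
```

```bash
python3 r.py
```

```text
along -124.34 lat 47.04 z 37.9 Fs -22.0 t 48.0
```

>>> step_arm --pt "-10 0 0 0 0 0" --pt "-25 0 0 0 0 0" --pt "-25 25 0 0 0 0" --pt "-25 46 0 0 0 0" --pt "-25 46 0 0 0 0"

```text
time: 48.37
tool_pos: [413.0, 64.2, 39.5]
tcp_rot: [3.14, -0.002, 0.216]
contact_force: [0.1, -0.2, -0.1]
grip_width: 0.4
```

>>> step_arm --pt "5 0 0 0 0 0" --pt "9 0 0 0 0 0" --pt "12 0 0 0 0 0" --pt "14 0 0 0 0 0" --pt "16 0 0 0 0 0"

```text
time: 48.78
tool_pos: [426.0, 70.9, 39.0]
tcp_rot: [-3.141, 0.003, 0.221]
contact_force: [-6.8, -2.1, 2.3]
grip_width: 0.6
```

>>> step_arm --pt "2 0 0 0 0 0" --pt "4 0 0 0 0 0" --pt "6 0 0 0 0 0" --pt "8 0 0 0 0 0" --pt "8 0 0 0 0 0"

```text
time: 49.2
tool_pos: [426.3, 71.9, 37.9]
tcp_rot: [-3.139, 0.018, 0.222]
contact_force: [-22.7, -8.2, 15.7]
grip_width: 0.6
```

```bash
python3 r.py
```

```text
along -125.27 lat 1.81 z 37.9 Fs -24.0 t 49.2
```

>>> step_arm --pt "-10 0 0 0 0 0" --pt "-30 0 0 0 0 0" --pt "-30 0 -35 0 0 0" --pt "-30 0 -75 0 0 0" --pt "-30 0 -110 0 0 0" --fingers 0

```text
time: 49.62
tool_pos: [405.0, 66.1, 150.9]
tcp_rot: [-3.141, 0.001, 0.22]
contact_force: [0.8, 0.6, -0.7]
grip_width: 0.4
```

>>> step_arm --pt "0 0 0 0 0 0" --pt "0 0 0 0 0 0" --fingers 36

```text
time: 49.78
tool_pos: [406.9, 66.0, 151.1]
tcp_rot: [3.14, -0.005, 0.22]
contact_force: [-0.7, 1.1, -0.8]
grip_width: 9.6
```

```bash
python3 go.py 651.1 120.2 150 .219
```

```text
t 49.8 pos [406.9  66.  151.1] rpy [ 3.1403 -0.005   0.2201] F [-0.7  1.1 -0.8] w 9.6 q6 1.33
d [250.1   0.5   2.3] [ 0.0013 -0.005   0.0011]
```

>>> step_arm --pt "125 0 0 0 0 0" --pt "125 0 0 0 0 0" --pt "125 0 0 0 0 0" --pt "125 0 0 0 0 0" --fingers 36

```text
time: 50.12
tool_pos: [533.2, 94.1, 146.8]
tcp_rot: [3.142, -0.002, 0.22]
contact_force: [-0.7, -0.2, 0.5]
grip_width: 33.9
```

>>> step_arm --pt "125.5 0 0 0 0 0" --pt "125.5 0 0 0 0 0" --pt "125.5 0 0 0 0 0" --pt "125.5 0 0 0 0 0" --pt "125.5 0 0 0 0 0"

```text
time: 50.53
tool_pos: [650.1, 120.7, 145.1]
tcp_rot: [-3.141, 0.005, 0.22]
contact_force: [-0.6, -1.1, -0.5]
grip_width: 35.9
```

>>> step_arm --pt "0 0 20 0 0 0" --pt "0 0 45 0 0 0" --pt "0 0 65 0 0 0" --pt "0 0 78 0 0 0" --pt "0 0 78 0 0 0"

```text
time: 50.95
tool_pos: [645.9, 119.9, 67.2]
tcp_rot: [-3.14, 0.009, 0.22]
contact_force: [-0.5, 0.7, -0.1]
grip_width: 36.0
```

>>> step_arm --pt "0 0 0 0 0 0" --pt "0 0 0 0 0 0" --pt "0 0 0 0 0 0"

```text
time: 51.2
tool_pos: [650.5, 120.2, 72.8]
tcp_rot: [3.141, -0.002, 0.219]
contact_force: [-0.7, 0.5, 0.4]
grip_width: 36.1
```

```bash
python3 go.py 651.1 120.2 69 .219
```

```text
t 51.2 pos [650.5 120.2  72.8] rpy [ 3.1412e+00 -2.2000e-03  2.1940e-01] F [-0.7  0.5  0.4] w 36.1 q6 1.42
d [0.6 0.2 3.8] [ 0.0004 -0.0022  0.0004]
```

>>> step_arm --pt "0.6 0 2.5 0 0 0" --pt "0.6 0 2.5 0 0 0" --fingers 20

```text
time: 51.37
tool_pos: [650.9, 120.3, 69.3]
tcp_rot: [3.141, -0.001, 0.219]
contact_force: [-0.9, 0.0, -0.2]
grip_width: 26.9
```

>>> step_arm --pt "0 0 0 0 0 0" --pt "0 0 0 0 0 0" --pt "0 0 0 0 0 0" --pt "0 0 0 0 0 0" --pt "0 0 0 0 0 0" --fingers 0

```text
time: 51.78
tool_pos: [650.8, 120.3, 69.0]
tcp_rot: [3.141, -0.0, 0.219]
contact_force: [0.2, -1.4, 1.4]
grip_width: 11.8
```

>>> step_arm --pt "0 0 -4 0 0 0" --pt "0 0 -8 0 0 0" --pt "0 0 -12 0 0 0" --pt "0 0 -16 0 0 0" --pt "0 0 -16 0 0 0"

```text
time: 52.2
tool_pos: [650.6, 120.3, 85.2]
tcp_rot: [3.141, 0.0, 0.219]
contact_force: [3.1, -0.2, -8.2]
grip_width: 11.6
```

```bash
python3 go.py
```

```text
t 52.2 pos [650.6 120.3  85.2] rpy [3.1415e+00 2.0000e-04 2.1940e-01] F [ 3.1 -0.2 -8.2] w 11.6 q6 1.42
```

>>> step_arm --pt "0 0 0 0 0 0.1" --pt "0 0 0 0 0 0.2" --pt "0 0 0 0 0 0.3" --pt "0 0 0 0 0 0.4" --pt "0 0 0 0 0 0.45"

```text
time: 52.62
tool_pos: [650.6, 120.5, 84.4]
tcp_rot: [-3.142, 0.0, -0.236]
contact_force: [2.4, 0.4, -8.7]
grip_width: 11.7
```

>>> step_arm --pt "0 0 0 0 0 0.1" --pt "0 0 0 0 0 0.2" --pt "0 0 0 0 0 0.3" --pt "0 0 0 0 0 0.4" --pt "0 0 0 0 0 0.45"

```text
time: 53.03
tool_pos: [650.7, 120.7, 84.4]
tcp_rot: [-3.141, 0.0, -0.686]
contact_force: [2.4, 0.9, -8.6]
grip_width: 11.9
```

>>> step_arm --pt "0 0 0 0 0 0.1" --pt "0 0 0 0 0 0.2" --pt "0 0 0 0 0 0.3" --pt "0 0 0 0 0 0.375" --pt "0 0 0 0 0 0.375"

```text
time: 53.45
tool_pos: [650.8, 120.9, 84.6]
tcp_rot: [-3.141, 0.0, -1.058]
contact_force: [3.9, 2.1, -8.2]
grip_width: 11.7
```

>>> step_arm --pt "0 0 1 0 0 0" --pt "0 0 2 0 0 0" --pt "0 0 3.5 0 0 0" --pt "0 0 3.5 0 0 0"

```text
time: 53.78
tool_pos: [650.9, 120.8, 82.0]
tcp_rot: [-3.14, -0.0, -1.054]
contact_force: [2.3, 4.3, -3.4]
grip_width: 12.1
```

```bash
python3 go.py
```

```text
t 53.8 pos [650.9 120.8  82. ] rpy [-3.1405e+00 -1.0000e-04 -1.0544e+00] F [ 2.3  4.3 -3.4] w 12.1 q6 2.69
```

>>> step_arm --pt "0 0 0 0 0 0" --pt "0 0 0 0 0 0" --pt "0 0 0 0 0 0" --pt "0 0 0 0 0 0" --fingers 32

```text
time: 54.12
tool_pos: [650.6, 119.9, 81.6]
tcp_rot: [3.141, -0.0, -1.056]
contact_force: [0.2, -0.4, -0.0]
grip_width: 30.6
```

>>> step_arm --pt "0 0 -20 0 0 0" --pt "0 0 -40 0 0 0" --pt "0 0 -65 0 0 0" --pt "-8 30 -65 0 0 -0.1" --pt "-20 65 -65 0 0 -0.2"

```text
time: 54.53
tool_pos: [586.1, 105.2, 148.0]
tcp_rot: [-3.137, -0.004, -0.851]
contact_force: [-0.7, -0.2, -0.2]
grip_width: 31.9
```

>>> step_arm --pt "0 0 0 0 0 -0.12" --pt "0 0 0 0 0 -0.24" --pt "0 0 0 0 0 -0.36" --pt "0 0 0 0 0 -0.48" --pt "0 0 0 0 0 -0.6"

```text
time: 54.95
tool_pos: [584.1, 105.4, 146.6]
tcp_rot: [3.141, -0.0, -0.25]
contact_force: [0.1, -0.2, 0.0]
grip_width: 32.1
```

>>> step_arm --pt "0 0 0 0 0 -0.12" --pt "0 0 0 0 0 -0.24" --pt "0 0 0 0 0 -0.36" --pt "0 0 0 0 0 -0.47" --pt "0 0 0 0 0 -0.47"

```text
time: 55.37
tool_pos: [584.1, 105.5, 146.5]
tcp_rot: [3.141, 0.0, 0.218]
contact_force: [0.0, -0.3, 0.9]
grip_width: 32.0
```

```bash
python3 go.py 549 97.4 75 .216
```

```text
t 55.4 pos [584.1 105.5 146.5] rpy [3.1413e+00 2.0000e-04 2.1820e-01] F [ 0.  -0.3  0.9] w 32.0 q6 1.4
d [-36.    0.3  71.5] [0.0003 0.0002 0.0022]
```

>>> step_arm --pt "-36 0.3 0 0 0 0.002" --pt "-36 0.3 0 0 0 0.002" --pt "-36 0.3 20 0 0 0.002" --pt "-36 0.3 45 0 0 0.002" --pt "-36 0.3 69 0 0 0.002"

```text
time: 55.78
tool_pos: [549.3, 97.6, 77.3]
tcp_rot: [3.141, -0.002, 0.209]
contact_force: [0.5, 0.8, 0.0]
grip_width: 32.2
```

>>> step_arm --pt "0 0 0 0 0 0" --pt "0 0 0 0 0 0" --pt "0 0 0 0 0 0"

```text
time: 56.03
tool_pos: [549.9, 97.7, 78.6]
tcp_rot: [3.141, -0.002, 0.211]
contact_force: [-0.2, -0.1, 0.1]
grip_width: 31.8
```

>>> step_arm --pt "0 0 0 0 0 0" --pt "0 0 0 0 0 0" --pt "0 0 0 0 0 0" --pt "0 0 0 0 0 0" --pt "0 0 0 0 0 0" --fingers 0

```text
time: 56.45
tool_pos: [549.6, 97.6, 78.1]
tcp_rot: [3.141, -0.001, 0.212]
contact_force: [0.7, -1.3, 4.9]
grip_width: 11.8
```

```bash
python3 go.py
```

```text
t 56.5 pos [549.6  97.6  78.1] rpy [ 3.141e+00 -1.400e-03  2.121e-01] F [ 0.7 -1.3  4.9] w 11.8 q6 1.4
```

>>> step_arm --pt "0 0 0 0 0 0.08" --pt "0 0 0 0 0 0.17" --pt "0 0 0 0 0 0.26" --pt "0 0 0 0 0 0.35" --pt "0 0 0 0 0 0.44"

```text
time: 56.87
tool_pos: [549.6, 97.2, 78.2]
tcp_rot: [3.141, -0.002, -0.231]
contact_force: [-0.5, -3.4, 5.7]
grip_width: 11.6
```

```bash
python3 go.py
```

```text
t 56.9 pos [549.6  97.2  78.2] rpy [ 3.141e+00 -1.600e-03 -2.315e-01] F [-0.5 -3.4  5.7] w 11.6 q6 1.84
```

>>> step_arm --pt "0 0 0 0 0 0.09" --pt "0 0 0 0 0 0.18" --pt "0 0 0 0 0 0.27" --pt "0 0 0 0 0 0.36" --pt "0 0 0 0 0 0.45"

```text
time: 57.28
tool_pos: [549.5, 97.0, 78.2]
tcp_rot: [3.141, -0.002, -0.682]
contact_force: [-0.9, -4.2, 5.0]
grip_width: 11.2
```

>>> step_arm --pt "0 0 0 0 0 0.09" --pt "0 0 0 0 0 0.18" --pt "0 0 0 0 0 0.27" --pt "0 0 0 0 0 0.36" --pt "0 0 0 0 0 0.419"

```text
time: 57.7
tool_pos: [549.3, 96.8, 78.2]
tcp_rot: [3.141, -0.002, -1.101]
contact_force: [-3.1, -4.3, 6.7]
grip_width: 11.7
```

>>> step_arm --pt "0 0 0 0 0 0" --pt "0 0 0 0 0 0" --pt "0 0 0 0 0 0"

```text
time: 57.95
tool_pos: [549.2, 96.8, 78.2]
tcp_rot: [3.141, -0.002, -1.097]
contact_force: [-2.8, -4.2, 5.7]
grip_width: 11.9
```

```bash
python3 go.py
```

```text
t 58.0 pos [549.2  96.8  78.2] rpy [ 3.1414e+00 -1.5000e-03 -1.0968e+00] F [-2.8 -4.2  5.7] w 11.9 q6 2.71
```

>>> step_arm --pt "0 0 0 0 0 0" --pt "0 0 0 0 0 0" --pt "0 0 0 0 0 0" --pt "0 0 0 0 0 0" --fingers 32

```text
time: 58.28
tool_pos: [549.0, 98.0, 77.1]
tcp_rot: [3.141, 0.0, -1.096]
contact_force: [-1.0, 0.8, 0.2]
grip_width: 30.7
```

>>> step_arm --pt "0 0 -20 0 0 0" --pt "0 0 -40 0 0 0" --pt "0 0 -65 0 0 0" --pt "8 -32 -65 0 0 0" --pt "16 -64 -65 0 0 -0.042"

```text
time: 58.7
tool_pos: [614.4, 113.1, 144.9]
tcp_rot: [-3.138, -0.002, -1.055]
contact_force: [0.1, -0.6, 0.3]
grip_width: 31.8
```

>>> step_arm --pt "0 0 0 0 0 0" --pt "0 0 0 0 0 0" --pt "0 0 0 0 0 0"

```text
time: 58.95
tool_pos: [612.5, 112.8, 141.4]
tcp_rot: [3.14, 0.001, -1.055]
contact_force: [0.4, -0.1, 0.1]
grip_width: 32.0
```

```bash
python3 go.py 650.9 120.5 81 -1.055
```

```text
t 59.0 pos [612.5 112.8 141.4] rpy [ 3.1396e+00  9.0000e-04 -1.0547e+00] F [ 0.4 -0.1  0.1] w 32.0 q6 2.68
d [ 12.3 -37.4  60.3] [0.002  0.0009 0.0003]
```

>>> step_arm --pt "12 -37 0 0 0 0" --pt "12 -37 0 0 0 0" --pt "12 -37 0 0 0 0" --pt "12 -37 20 0 0 0" --pt "12 -37 40 0 0 0"

```text
time: 59.37
tool_pos: [651.6, 120.5, 103.8]
tcp_rot: [-3.138, -0.002, -1.055]
contact_force: [0.6, 0.4, -1.5]
grip_width: 31.8
```

>>> step_arm --pt "0 0 12 0 0 0" --pt "0 0 20 0 0 0" --pt "0 0 20 0 0 0" --pt "0 0 20 0 0 0"

```text
time: 59.7
tool_pos: [651.4, 120.5, 82.9]
tcp_rot: [-3.141, -0.0, -1.055]
contact_force: [0.3, -0.0, 0.9]
grip_width: 32.2
```

>>> step_arm --pt "0 0 0 0 0 0" --pt "0 0 0 0 0 0" --pt "0 0 0 0 0 0" --pt "0 0 0 0 0 0" --pt "0 0 0 0 0 0" --fingers 0

```text
time: 60.12
tool_pos: [651.5, 120.4, 83.1]
tcp_rot: [-3.141, -0.001, -1.055]
contact_force: [-2.3, 0.1, 4.5]
grip_width: 11.9
```

>>> step_arm --pt "0 0 -1 0 0 0" --pt "0 0 -2 0 0 0" --pt "0 0 -3.5 0 0 0" --pt "0 0 -3.5 0 0 0"

```text
time: 60.45
tool_pos: [651.3, 120.4, 84.9]
tcp_rot: [3.14, 0.0, -1.055]
contact_force: [1.9, -0.5, -7.6]
grip_width: 11.6
```

```bash
python3 go.py
```

```text
t 60.5 pos [651.3 120.4  84.9] rpy [ 3.1405e+00  3.0000e-04 -1.0547e+00] F [ 1.9 -0.5 -7.6] w 11.6 q6 2.69
```

>>> step_arm --pt "0 0 0 0 0 -0.1" --pt "0 0 0 0 0 -0.2" --pt "0 0 0 0 0 -0.3" --pt "0 0 0 0 0 -0.4" --pt "0 0 0 0 0 -0.5"

```text
time: 60.87
tool_pos: [651.3, 120.4, 84.9]
tcp_rot: [3.141, 0.001, -0.55]
contact_force: [2.8, -0.9, -7.1]
grip_width: 11.6
```

>>> step_arm --pt "0 0 0 0 0 -0.1" --pt "0 0 0 0 0 -0.2" --pt "0 0 0 0 0 -0.3" --pt "0 0 0 0 0 -0.4" --pt "0 0 0 0 0 -0.5"

```text
time: 61.28
tool_pos: [651.3, 120.4, 84.9]
tcp_rot: [3.141, 0.001, -0.05]
contact_force: [2.4, -1.1, -7.9]
grip_width: 11.9
```

>>> step_arm --pt "0 0 0 0 0 -0.1" --pt "0 0 0 0 0 -0.2" --pt "0 0 0 0 0 -0.274" --pt "0 0 0 0 0 -0.274" --pt "0 0 0 0 0 -0.274"

```text
time: 61.7
tool_pos: [651.3, 120.5, 85.1]
tcp_rot: [3.142, 0.001, 0.217]
contact_force: [1.8, -1.2, -8.2]
grip_width: 11.8
```

>>> step_arm --pt "0 0 3 0 0 0" --pt "0 0 6 0 0 0" --pt "0 0 9 0 0 0" --pt "0 0 12 0 0 0" --pt "0 0 14 0 0 0"

```text
time: 62.12
tool_pos: [651.4, 120.5, 71.4]
tcp_rot: [3.141, 0.0, 0.219]
contact_force: [0.1, -2.2, -5.2]
grip_width: 11.5
```

```bash
python3 go.py
```

```text
t 62.1 pos [651.4 120.5  71.4] rpy [3.1415e+00 2.0000e-04 2.1900e-01] F [ 0.1 -2.2 -5.2] w 11.5 q6 1.42
```

>>> step_arm --pt "0 0 1 0 0 0" --pt "0 0 1.5 0 0 0" --pt "0 0 1.5 0 0 0"

```text
time: 62.37
tool_pos: [651.4, 120.5, 70.4]
tcp_rot: [3.141, 0.0, 0.219]
contact_force: [0.9, -2.1, -5.4]
grip_width: 12.1
```

>>> step_arm --pt "0 0 0 0 0 0" --pt "0 0 0 0 0 0" --pt "0 0 0 0 0 0" --pt "0 0 0 0 0 0" --fingers 34

```text
time: 62.7
tool_pos: [651.9, 120.9, 71.1]
tcp_rot: [3.142, -0.001, 0.22]
contact_force: [-0.4, 0.4, 0.2]
grip_width: 32.1
```

>>> step_arm --pt "0 0 -30 0 0 0" --pt "0 0 -60 0 0 0" --pt "0 0 -90 0 0 0" --pt "0 0 -110 0 0 0" --pt "0 0 -110 0 0 0"

```text
time: 63.12
tool_pos: [654.0, 121.0, 186.6]
tcp_rot: [3.14, -0.01, 0.22]
contact_force: [0.6, -0.1, 0.4]
grip_width: 34.0
```

>>> step_arm --pt "-100 140 0 0 0 0" --pt "-100 140 0 0 0 0" --pt "-100 140 0 0 0 0" --pt "-100 140 0 0 0 0" --pt "-100 140 0 0 0 0"

```text
time: 63.53
tool_pos: [581.9, -43.1, 180.0]
tcp_rot: [3.14, 0.002, 0.215]
contact_force: [1.8, -0.9, 0.1]
grip_width: 34.2
```

>>> step_arm --pt "-100 140 0 0 0 0" --pt "-100 140 0 0 0 0" --pt "-100 140 0 0 0 0" --pt "-100 140 0 0 0 0" --pt "-100 140 0 0 0 0"

```text
time: 63.95
tool_pos: [515.0, -201.4, 180.1]
tcp_rot: [3.14, 0.001, 0.215]
contact_force: [-0.1, -0.4, -0.3]
grip_width: 34.1
```

```bash
python3 go.py; python3 s.py l.png 560 115 50 48; sed -n 1,25p c.py | sed '/^for z/,$d;/^# plugs/,$d' > c2.py; python3 c2.py; python3 pl.py
```

```text
t 64.0 pos [ 515.  -201.4  180.1] rpy [3.1399e+00 1.3000e-03 2.1460e-01] F [-0.1 -0.4 -0.3] w 34.1 q6 0.85
axis [548.7884284  99.8997245] resid med 1.8195108935920103 [-15.9  -1.2   0.6   1.    1.1   1.1   1.3   1.4   1.5   1.7   1.8   2.
   2.2   3.2  11.5  23.   29.9  30.5  30.8  31. ]
n75 106.18460110419927 88.40603958337813
n150 110.86530543235169 164.05088136559354
dark (np.float64(92.75), np.float64(95.75)) 94.43533824981529
dark (np.float64(96.00000000000001), np.float64(97.5)) 96.62773828357231
dark (np.float64(112.75), np.float64(117.25000000000001)) 114.96577881414352
dark (np.float64(139.5), np.float64(143.75000000000003)) 141.95081908657042
dark (np.float64(144.0), np.float64(155.75)) 149.86699611717978
dark (np.float64(156.0), np.float64(167.75)) 161.98250887239897
dark (np.float64(168.0), np.float64(179.75000000000003)) 174.05711560031054
dark (np.float64(180.0), np.float64(183.5)) 181.36027501051802
dark (np.float64(218.5), np.float64(225.5)) 221.9804341991718
dark (np.float64(253.75), np.float64(261.75)) 257.7658877373233
dark (np.float64(293.0), np.float64(299.75)) 296.6601011789393
dark (np.float64(300.0), np.float64(300.25)) 300.09477239659117
px [413. 259.] white 65 red 13 yaw 0.373 L 89.5 shoulder [ 457.7 -398.7] body-25 [ 434.4 -407.8]
```

View pics/l.png

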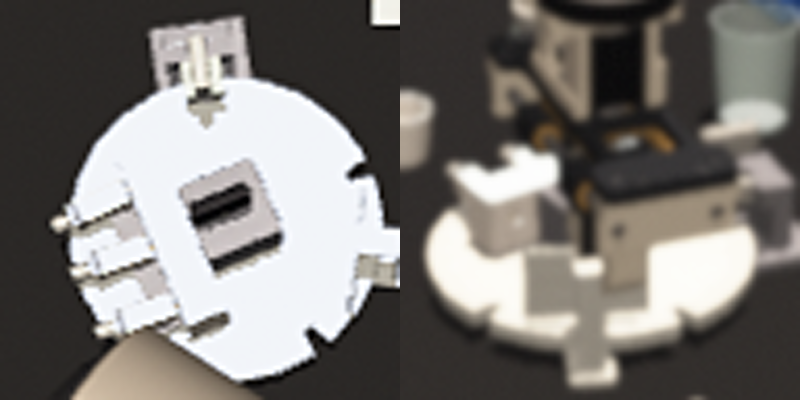

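>>> step_arm --pt "-60 150 -40 0 0 0" --pt "-60 150 -40 0 0 0" --pt "-60 150 -40 0 0 0" --pt "-60 150 -40 0 0 0" --pt "-60 150 -40 0 0 0"

```text
time: 64.57
tool_pos: [491.6, -361.1, 221.9]
tcp_rot: [3.136, -0.001, 0.217]
contact_force: [0.6, 0.4, -0.5]
grip_width: 33.6
```

>>> step_arm --pt "-60 80 -20 0 0 0" --pt "-60 80 -20 0 0 0" --pt "-60 80 -20 0 0 0" --pt "-60 80 -20 0 0 0" --pt "-60 80 -20 0 0 0"

```text
time: 64.98
tool_pos: [451.1, -445.9, 239.9]
tcp_rot: [-3.141, -0.0, 0.22]
contact_force: [0.5, 0.4, -0.2]
grip_width: 34.3
```

```bash
cat > z.py <<'E'
from h import *
q=bot.capture("side"); p=bot.capture("top")
print("tee",[(b["rect"],b["p"]) for b in bot.boxes_of("tee_grip",q)][:2])
im=q["color"][150:270,220:380,::-1]; cv2.imwrite("pics/z.png",cv2.resize(im,(800,600),interpolation=cv2.INTER_CUBIC))
E
python3 z.py; python3 go.py
```

```text
tee [([317.0, 202.8, 13.3, 22.7], 0.67), ([238.7, 188.8, 10.3, 14.5], 0.55)]
t 65.1 pos [ 451.5 -444.7  240. ] rpy [-3.1405 -0.      0.222 ] F [0.5 0.4 0.3] w 34.0 q6 0.45
```

View pics/z.png

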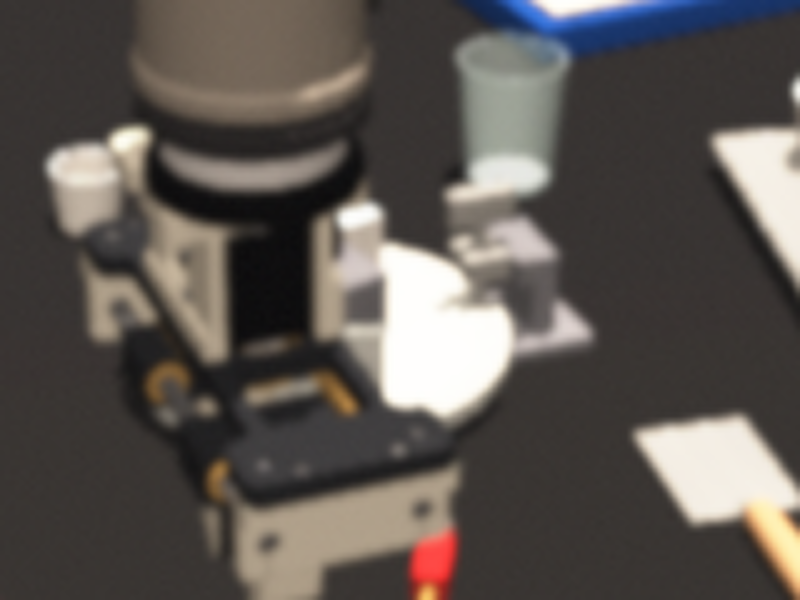

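```bash
python3 -c "
from plant import bot
print(bot.close_job())"
```

```text
the job is handed in; nothing more can be done
None
```

The job is done and handed in at about 65 s. I released the plunger, swung the head to the loading position and locked it there. I pushed all three white plugs home, one in each opening. Then I released the plunger again, swung the loaded head to the last position, facing left, and locked it. I didn't touch the pink and red look-alikes or the other things on the bench.

**What the last checks showed:**
- **Head:** it faces left with all three plugs flush in the panel. The two free notches were within about 1° of where they should be.
- **Plunger:** the tee is back in line. It sits at its home height in the picture, and the arm could lower it well below where it would rest on the rim.
- **Plugs:** each came to a firm stop at 12–15 N. I then pushed each cap again, to 11–24 N.

**What disagreed:**
- **Fingertip height:** the fingertips were about 32 mm higher than the stated 25 mm reach implied, so my first grip on the tee closed on nothing. I corrected for this from the pictures and a light touch on the bench.
- **Middle plug:** in the cap check, the middle plug stopped about 1 mm further out than the outer two. I put this down to the head turning slightly in its notch when pushed off-centre; the middle plug did not move under 24 N.
- **Grip:** it may have slackened briefly during the first swing, when the opening jumped to 13.6 mm, but nothing was lost.

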